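# Sort two crank handles by keyway on the keyed gauge shaft

### The job

The two crank handles look alike but their keyways are on opposite sides. One crank at a time, lower it knob up onto the gauge's keyed shaft, key in keyway, until its hub sits fully home on the plate, see which colour patch its arm lies over, then lift it off and set it down flat, knob up, in the tray of that colour before you test the other. Set the cranks down rather than dropping them, let go of them, and leave the other things on the bench where they are.

Things in the scene. Friction and masses are not known exactly. Their poses are not given: they have to be found in the camera images.
- crank_a_mid (a point): loose dark steel crank, about 0.3 kg, lying flat, red knob up. Square hub 54 x 54 mm, 28 mm high, with a vertical through bore 30 mm across. This point: on the bore axis, half-way up the hub (14 mm above its underside); z up, x along the arm. The hub sides facing crank +y and -y are flat and free, 54 mm apart: grip these. See crank_a for arm and keyway.
- crank_b_mid (a point): loose dark steel crank, about 0.3 kg, lying flat, red knob up. Square hub 54 x 54 mm, 28 mm high, with a vertical through bore 30 mm across. This point: on the bore axis, half-way up the hub (14 mm above its underside); z up, x along the arm. The hub sides facing crank +y and -y are flat and free, 54 mm apart: grip these. See crank_b for arm and keyway.
- gauge_seat (a point): on the axis of the gauge's upright steel shaft, at the top face of its plate; z up. Shaft 27.5 mm across, 34 mm high above the plate, top 6 mm tapered. A brass key 9 mm wide stands out from it towards gauge +x, to 20 mm from the axis, 22 mm high plus a roof-shaped lead-in to 26.5 mm. A crank is home when its hub's underside rests on the plate.
- gauge: the gauge: fixed aluminium plate 100 mm (x) by 200 mm (y), 12 mm thick, the keyed shaft upright in its middle; origin under the centre, z up. The end towards gauge -y carries an orange patch, the end towards +y a green one.
- tray_orange: fixed shallow orange plastic tray, outside 180 mm (x) by 210 mm (y), 22 mm high, walls and floor 4 mm thick; origin at the centre of its underside, z up. It may stand on either side of the robot.
- tray_green: fixed shallow green plastic tray, outside 180 mm (x) by 210 mm (y), 22 mm high, walls and floor 4 mm thick; origin at the centre of its underside, z up. It may stand on either side of the robot.
- crank_a: the same crank; origin on the bore axis at the hub's underside. Arm 18 mm wide, 6 to 18 mm up, runs along +x to an upright knob, 24 mm thick, 85 mm from the axis, top 48 mm up. Keyway 12 mm wide, full height, out to 22 mm from the axis, on the +y side (left of the arm, seen from the hub); the hub's top edge on that side is painted white. Home on the gauge its arm points to gauge -y, over orange.
- crank_b: the same crank; origin on the bore axis at the hub's underside. Arm 18 mm wide, 6 to 18 mm up, runs along +x to an upright knob, 24 mm thick, 85 mm from the axis, top 48 mm up. Keyway 12 mm wide, full height, out to 22 mm from the axis, on the -y side (right of the arm, seen from the hub); the hub's top edge on that side is painted white. Home on the gauge its arm points to gauge +y, over green.
- tub_lid: loose round yellow tub lid, 104 mm across, 12 mm high, lying flat; origin at its underside. Bystander.
- screwdriver: loose screwdriver lying on the bench. Bystander.
- tin: loose blue cup, 68 mm across, 75 mm high, upright; origin at its underside. Bystander.
- marker: loose blue marker pen, 16 mm thick, 130 mm long, lying between the cranks; origin at its underside. Bystander.
There are look-alikes about, which are no part of the job. Leave any purple or yellow look-alike of the crank_a alone.

How it is judged:
By the outcome, as a careful person would: the job done as asked, in the order asked, and still so for the second after the job is handed in, with the robot touching nothing.
It also fails if it takes over 67 s, if anything falls off the work surface, if the arm or the gripper's body presses on something with over 40 N, if the wrist force passes 120 N, or if a joint passes its speed limit or range.

### The arm

A 6-joint arm with a two-finger parallel gripper is mounted at the origin on the work surface. World frame = base frame: x ahead of the robot, y to its left, z up, the work surface at z = 0. Lengths are in mm, angles in rad, forces in N, time in s.
With the tool pointing down it reaches from about 325 to 900 mm from the base axis. Payload 6.1 kg.
Tool frame: the origin (TCP) lies at the very end of the fingers, on their centre line; the grasp point (between the pads) lies 19 mm behind it; x points along the fingers, z is the direction in which the jaws open and shut, and the axes are right-handed (so a half turn about x gives the same grasp; the last joint's range is limited). The gripper opens to 85 mm and grips with 20 to 120 N. Pads are 22 mm wide; open, the fingers measure 114 mm over their backs; the gripper's body (76 mm by 85 mm) begins 54 mm behind the grasp point. The pads swing forward as they close: fully open they stand 13 mm farther back than shut.
Start: joints at [0.98, 0.22, 1.526, -0, 1.395, -0.126], TCP at [280.15, 558.688, 231.3] pointing down, gripper open.
Joint ranges: [-2.98, 2.98], [-0.91, 2.08], [0.09, 2.57], [-1.24, 4.39], [0.2, 2.65], [-2.68, 2.68]. Speed limits (rad/s): [2.57, 2.57, 3.01, 3.14, 3.14, 3.14].

### API

Orientations are given as [roll, pitch, yaw] about the fixed x, y, z axes, in that order (R = Rz(yaw) Ry(pitch) Rx(roll)).
In Python, from plant import manip gives the robot as it stands. The module is installed in compiled form; this text tells all that it offers.
- The arm moves only by the tool servo_tool, never from a script. Its argument "series" is one flat list of numbers, 7 for each row, row after row: the shift along the world's x, y, z in mm, then the turn, a rotation vector about the world's x, y, z in degrees, then the finger opening in mm, from 0 to 85.4. A call has 1 to 12 rows; each row shifts and turns the commanded pose from where the row before left it; what a row does not reach is not made up. A row lasts 1/10 s, in which the tool goes at most 50 mm and 8.59 degrees, less where a joint would pass 70% of its speed; a pose out of reach is approached as far as the arm can. A call with a gripper value outside its range is refused whole. The fingers move at their own pace and stop on an object; the grip force is fixed at half the most. Time passes only in rows, so rows that do not move let the fingers close. It gives the time, the measured TCP pose, the force and the opening at its end, in the units of the state.
- manip.get_state(): the state, without advancing time (a new reading comes with each control period).
- manip.read_camera(name): name is "scene" or "top"; returns a dict with "pixels" (420x560x3 uint8, red, green, blue), "fovy" (degrees; the focal length in pixels is half the picture's height over the tangent of half this angle, whatever the lens; pixels are square), "cx", "cy" (the principal point, pixels), "k1" (the pictures are not rectified: a ray, as slopes to the right and down, at radius r is drawn at 1 + k1 r^2 times it, then the intrinsics apply), "eye" and "attitude" of the camera in the world. Camera axes: x right, y up, looking along -z (the intrinsics and any distortion apply to the point x, -y, -z); pixel columns grow to the right and rows downward; lengths in mm; the calibration is good to about 2 mm. A picture is of the moment at which its call begins. There is no depth.
- manip.job_done(): hands the job in, once; it reports no verdict.
The state is a dict: "clock": time; "joint_pos": joint angles; "joint_vel": joint speeds; "tau": joint torques, N m; "tool_pos": TCP position; "orientation": TCP orientation; "force": force on the tool from outside, world axes, zero at the start; "moment": the same for the moment, N m; "opening": finger opening in mm.
Only numpy, scipy, OpenCV 4.12 (cv2) and the standard library are available. Lean on these libraries where they do the work, as an engineer would, in place of code of your own. Each camera call takes 0.05 s, during which the arm holds its last target.

## Working session

There is one attempt and no reset: what is moved stays moved. The work goes in short steps, Python scripts to look and compute and a tool call to move; the robot and the scene stay as the last step left them, time stands still between calls to the robot, and variables do not carry over. Pictures are saved under pics/ and viewed, and the job is handed in when it is done.

Besides the shell and the picture viewer there is one more tool, called as name(argument=value, ...) on one line, values as JSON. servo_tool: Moves the arm, as the interface text tells. Its arguments: {"type":"object","properties":{"series":{"type":"array","items":{"type":"number"}}},"required":["series"]}

```bash
mkdir -p pics; python3 - <<'E'
from plant import manip
import cv2,numpy as np
s=manip.get_state(); print(s)
for n in("scene","top"):
    c=manip.read_camera(n); print({k:v for k,v in c.items() if k!='pixels'})
    np.save(f'pics/{n}0.npy',c['pixels'])
    cv2.imwrite(f'pics/{n}0.png',cv2.resize(c['pixels'][:,:,::-1],(800,600),interpolation=cv2.INTER_CUBIC))
E
```

```text
{'clock': 0.0, 'joint_pos': array([ 9.79891605e-01,  2.21190578e-01,  1.52763209e+00,  6.20542609e-06,
        1.39470506e+00, -1.26084921e-01]), 'joint_vel': array([ 1.73828432e-03,  2.37702363e-03, -2.51351428e-03, -1.63682851e-05,
       -8.73560988e-05,  1.04486453e-03]), 'tau': array([ 2.53554917e-04, -4.96892095e+01, -3.89404643e+01, -1.35727514e-04,
        1.09413697e-02, -6.07524484e-07]), 'tool_pos': array([279.81242388, 558.17916433, 230.21016374]), 'orientation': array([ 3.01235162,  1.56886124, -2.16485826]), 'force': array([0.49705473, 0.16500788, 0.23423679]), 'moment': array([-0.00150278, -0.01268312, -0.00957649]), 'opening': 85.39655597168945}
{'fovy': 48.9240556853619, 'cx': 287.771371244677, 'cy': 198.72278554741007, 'k1': -0.056526466670615574, 'eye': array([1374.06235286, -796.01057156,  748.21125145]), 'attitude': array([1.00267728, 0.01427888, 0.83594445])}
{'fovy': 45.21809951042607, 'cx': 275.63739256652207, 'cy': 210.78040215522702, 'k1': 0.05247737442655785, 'eye': array([ 321.20124842,  -87.80811099, 1318.11406643]), 'attitude': array([ 0.21209854, -0.00582027, -1.44495605])}
```

View pics/scene0.png

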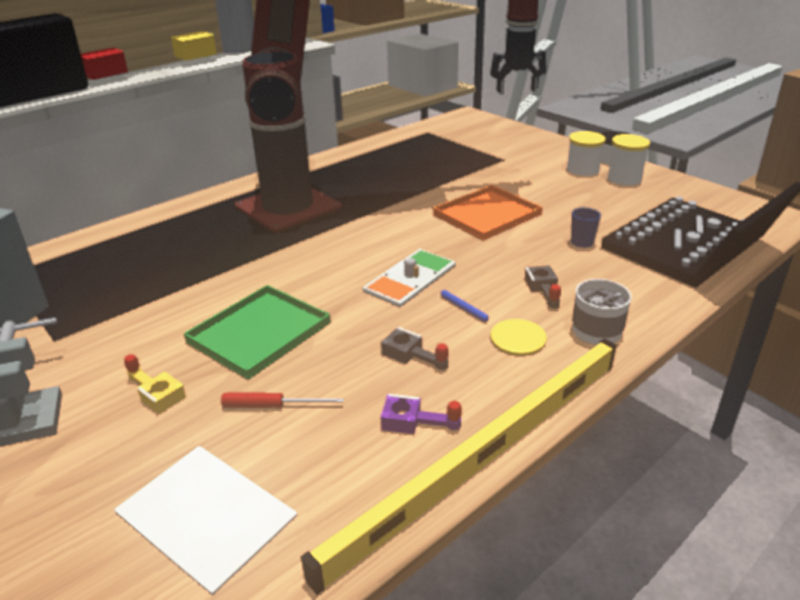

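View pics/top0.png

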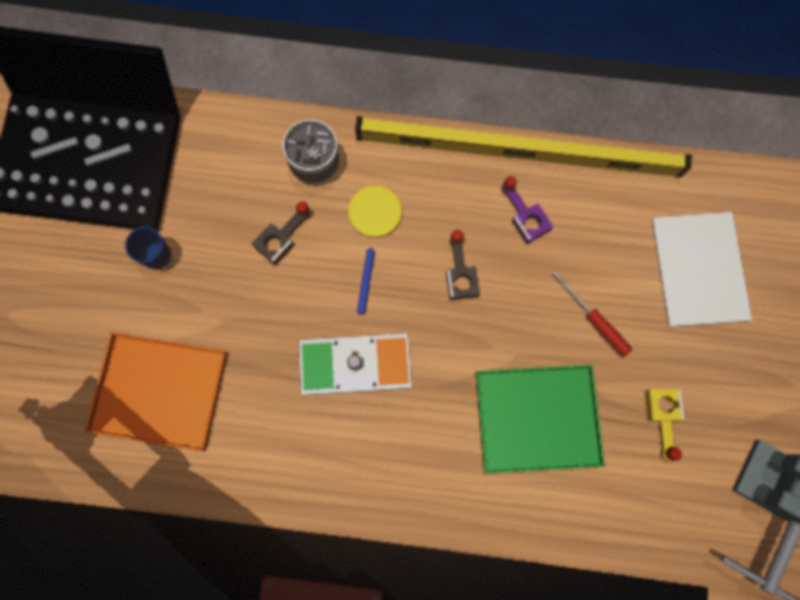

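```bash
cat > h.py <<'E'
import numpy as np,cv2
from scipy.spatial.transform import Rotation as R
CAM={'scene':dict(fovy=48.9240556853619,cx=287.771371244677,cy=198.72278554741007,k1=-0.056526466670615574,eye=[1374.06235286,-796.01057156,748.21125145],att=[1.00267728,0.01427888,0.83594445]),
'top':dict(fovy=45.21809951042607,cx=275.63739256652207,cy=210.78040215522702,k1=0.05247737442655785,eye=[321.20124842,-87.80811099,1318.11406643],att=[0.21209854,-0.00582027,-1.44495605])}
def cam(n):
    c=CAM[n]; f=210/np.tan(np.radians(c['fovy']/2))
    K=np.array([[f,0,c['cx']],[0,f,c['cy']],[0,0,1]]); D=np.array([c['k1'],0,0,0])
    return K,D,R.from_euler('xyz',c['att']).as_matrix(),np.array(c['eye'])
def ray(n,uv):
    K,D,A,e=cam(n)
    p=cv2.undistortPoints(np.array(uv,float).reshape(-1,1,2),K,D).reshape(-1,2)
    return e,(np.c_[p[:,0],-p[:,1],-np.ones(len(p))])@A.T
def onz(n,uv,z):
    e,d=ray(n,uv); return e+d*((z-e[2])/d[:,2])[:,None]
def proj(n,P):
    K,D,A,e=cam(n); q=(np.array(P,float).reshape(-1,3)-e)@A
    return cv2.projectPoints((q*[1,-1,-1]).reshape(-1,1,3),np.zeros(3),np.zeros(3),K,D)[0].reshape(-1,2)
E
python3 - <<'E'
import numpy as np,cv2
t=np.load('pics/top0.npy')[:,:,::-1]
a=t[130:215,300:345+10]; b=t[130:215,160:235]; g=t[225:285,200:295]
cr=lambda x0,y0,w,h,k: cv2.resize(t[y0:y0+h,x0:x0+w],None,fx=k,fy=k,interpolation=cv2.INTER_CUBIC)
A=cr(170,135,55,55,7);B=cr(295,155,55,55,7);G=cr(205,228,90,52,7)
cv2.imwrite('pics/c0.png',np.hstack([A,B]));cv2.imwrite('pics/g0.png',G)
E
```

```text
(no output)
```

View pics/c0.png

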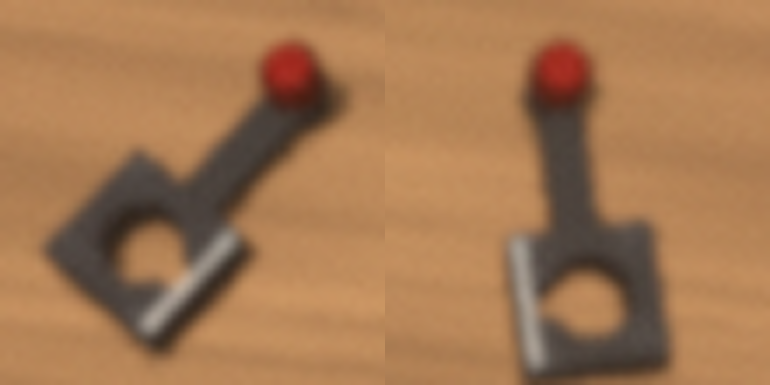

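View pics/g0.png

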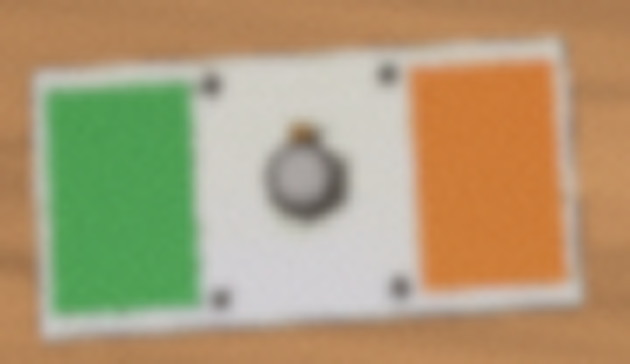

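```bash
cat >> h.py <<'E'
def rect(n,img,x,y,th,z,lx=(-60,110),ly=(-60,60),s=4):
    # patch in local frame on plane z; columns=local x, rows=-local y, s px/mm
    X=np.arange(lx[0],lx[1],1/s);Y=np.arange(ly[1],ly[0],-1/s)
    gx,gy=np.meshgrid(X,Y); c,q=np.cos(th),np.sin(th)
    P=np.c_[(x+c*gx-q*gy).ravel(),(y+q*gx+c*gy).ravel(),np.full(gx.size,z)]
    uv=proj(n,P).astype(np.float32).reshape(gx.shape+(2,))
    return cv2.remap(img,uv[...,0],uv[...,1],cv2.INTER_CUBIC),X,Y
E
python3 - <<'E'
from h import *
t=np.load('pics/top0.npy')
def crop(x0,y0,p): return [[x0+a/7-.43,y0+b/7-.43] for a,b in p]
def hub(x0,y0,tl,knob):
    p=onz('top',crop(x0,y0,tl),28)[:,:2];k=onz('top',crop(x0,y0,[knob]),48)[0,:2]
    print(p.round(1).tolist(),k.round(1)); return p.mean(0),k
hb,kb=hub(170,135,[(139,152),(248,245),(150,345),(48,248)],(290,72))
ha,ka=hub(295-55,155,[(517,237),(650,225),(665,370),(530,375)],(562,70))
for n,h,k in(('b',hb,kb),('a',ha,ka)):
    d=k-h; print(n,h,k,np.hypot(*d),np.degrees(np.arctan2(d[1],d[0])))
    np.save('pics/rough_%s.npy'%n,[h[0],h[1],np.arctan2(d[1],d[0])])
    im,_,_=rect('top',t,h[0],h[1],np.arctan2(d[1],d[0]),28)
    cv2.imwrite(f'pics/r_{n}.png',im[:,:,::-1])
print(proj('top',[[321,-88,0]]))
# gauge: patches
for n in('top','scene'):
  im=np.load(f'pics/{n}0.npy');hsv=cv2.cvtColor(im,cv2.COLOR_RGB2HSV)
  for nm,lo,hi in(('green',(50,100,60),(75,255,255)),('orange',(5,170,120),(16,255,255)),('red',(172,150,70),(180,255,255)),('red2',(0,170,70),(4,255,255))):
    m=cv2.inRange(hsv,lo,hi);cs,_=cv2.findContours(m,cv2.RETR_EXTERNAL,cv2.CHAIN_APPROX_NONE)
    for c in cs:
        if cv2.contourArea(c)>40:
            r=cv2.minAreaRect(c); print(n,nm,cv2.contourArea(c),np.round(r[0],2),np.round(r[1],1),round(r[2],1),'w z12',onz(n,[r[0]],12)[0].round(1))
E
```

```text
[[716.3, 186.7], [685.1, 139.9], [641.6, 170.4], [674.2, 214.7]] [748.7 131.1]
[[670.4, -151.9], [681.4, -201.2], [626.3, -212.5], [617.9, -162.6]] [ 731.4 -160.5]
b [679.30356188 177.93116871] [748.71876276 131.11455158] 83.72732978198627 -33.997431693116816
a [ 648.98415454 -182.01104199] [ 731.42023087 -160.47547713] 85.20262458097775 14.640720950166324
[[272.69244963 319.72278649]]
top green 5597.0 [377.56 292.93] [70.7 83.7] 86.3 w z12 [ 421.3 -345.2   12. ]
top green 527.5 [222.04 255.94] [30.1 19.2] 87.8 w z12 [464.6  62.9  12. ]
top orange 483.0 [274.38 252.54] [29.3 18. ] 86.4 w z12 [490.5 -70.7  12. ]
top orange 5522.5 [109.77 273.88] [85.  72.2] 9.5 w z12 [383.5 340.3  12. ]
top red2 217.5 [425.91 232.61] [37.4  7.1] 46.6 w z12 [ 593.1 -457.6   12. ]
scene green 2470.5 [181.3 230.6] [42.5 94.8] 63.4 w z12 [ 432.4 -346.4   12. ]
scene green 125.0 [301.   182.36] [21.1  7.9] 20.0 w z12 [469.   63.7  12. ]
scene orange 287.5 [340.42 147.51] [26.4 59.4] 67.2 w z12 [387.9 335.2  12. ]
scene red2 439.5 [72.12 43.58] [18.  28.2] 78.7 w z12 [-1919.7   214.9    12. ]
```

```bash
python3 -c "
import cv2,numpy as np
cv2.imwrite('pics/r_ab.png',cv2.resize(np.vstack([cv2.imread('pics/r_b.png')[::1],cv2.imread('pics/r_a.png')]),None,fx=.62,fy=.62))"
```

```text
(no output)
```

View pics/r_ab.png

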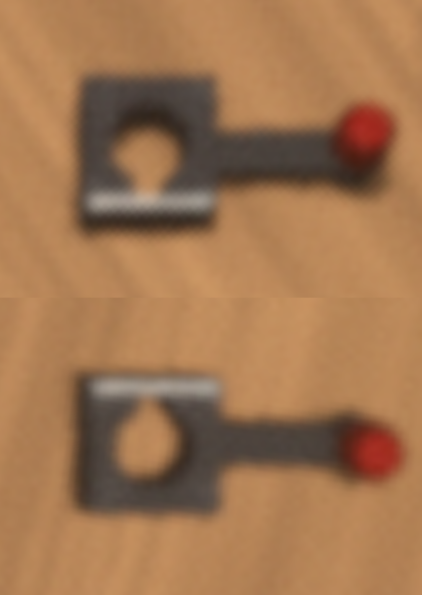

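```bash
cat >> h.py <<'E'
def prof_edge(line,ax,thr):
    # all crossings of thr
    i=np.where(np.diff(np.sign(line-thr))!=0)[0]
    return [round(float(ax[j]+(thr-line[j])/(line[j+1]-line[j])*(ax[j+1]-ax[j])),2) for j in i]
E
python3 - <<'E'
from h import *
t=np.load('pics/top0.npy')
for n in 'ba':
    x,y,th=np.load(f'pics/rough_{n}.npy')
    im,X,Y=rect('top',t,x,y,th,28); g=im[:,:,0].astype(float)
    # red channel: wood ~170, steel ~65
    print(n,'wood/steel',np.median(g[Y>45]),g[np.abs(Y-20)<2][:,np.abs(X)<15].mean())
    for ys in((12,17),(17,22),(-17,-12),(-22,-17)):
        l=g[(Y>ys[0])&(Y<ys[1])].mean(0); print(' x-cross at y',ys,prof_edge(l,X,120))
    for xs in((-24,-17),(-17,-8),(8,17),(17,24),(32,45),(45,62)):
        l=g[:,(X>xs[0])&(X<xs[1])].mean(1); print(' y-cross at x',xs,prof_edge(l,Y,120))
E
```

```text
b wood/steel 182.0 72.74117647058823
 x-cross at y (12, 17) [-28.5, -28.5, 27.12]
 x-cross at y (17, 22) [-27.91, 26.88]
 x-cross at y (-17, -12) [-28.51, -8.1, 7.02, 43.31, 56.42, 93.85]
 x-cross at y (-22, -17) [-29.06, -23.97]
 y-cross at x (-24, -17) [29.13, -17.46, -24.66, -34.03]
 y-cross at x (-17, -8) [29.01, 1.39, -7.46, -17.03, -24.51, -33.48]
 y-cross at x (8, 17) [29.07, -17.83, -24.18, -33.39]
 y-cross at x (17, 24) [28.47, -17.46, -24.22, -32.69]
 y-cross at x (32, 45) [6.86, -15.22]
 y-cross at x (45, 62) [7.12, -14.39]
a wood/steel 186.0 128.1764705882353
 x-cross at y (12, 17) [-30.26, -6.16, 5.87, 28.54]
 x-cross at y (17, 22) [-30.3, -6.63, 5.07, 23.95]
 x-cross at y (-17, -12) [-30.74, 27.77]
 x-cross at y (-22, -17) [-30.45, 27.75]
 y-cross at x (-24, -17) [21.11, -26.27]
 y-cross at x (-17, -8) [20.07, 7.13, -7.94, -26.32]
 y-cross at x (8, 17) [20.12, -26.26]
 y-cross at x (17, 24) [19.99, -26.8]
 y-cross at x (32, 45) [10.21, -7.08]
 y-cross at x (45, 62) [10.11, -7.36]
```

```bash
python3 - <<'E'
from h import *
for cn in('top','scene'):
  t=np.load(f'pics/{cn}0.npy')
  G=(477.5,-3.9,np.radians(11))
  im,X,Y=rect(cn,t,*G,12,(-70,70),(-120,120),3)
  im2,_,_=rect(cn,t,*G,46,(-70,70),(-120,120),3)
  cv2.imwrite(f'pics/gr_{cn}.png',np.hstack([im,im2])[:,:,::-1][::1,::1])
  b=im[:,:,2].astype(float)
  print(cn)
  for ys in((-95,-75),(-40,-25),(25,40),(75,95)):
    l=b[(Y>ys[0])&(Y<ys[1])].mean(0); print(' x-cross at y',ys,prof_edge(l,X,120))
  for xs in((-45,-25),(25,45)):
    l=b[:,(X>xs[0])&(X<xs[1])].mean(1); print(' y-cross',xs,prof_edge(l,Y,120))
  for n in 'ba':
    x,y,th=np.load(f'pics/rough_{n}.npy')
    r,X2,Y2=rect(cn,t,x,y,th,28); cv2.imwrite(f'pics/rr_{cn}_{n}.png',r[:,:,::-1])
    g=r[:,:,2].astype(float)
    for xs in((-24,-17),(-17,-8),(8,17),(17,24)):
        l=g[:,(X2>xs[0])&(X2<xs[1])].mean(1); print(n,' blue y-cross at x',xs,np.median(l),prof_edge(l,Y2,(np.median(g[Y2>45])+200)/2),prof_edge(l,Y2,80))
a=[cv2.imread(f'pics/gr_{c}.png') for c in('top','scene')]
s=cv2.hconcat([cv2.resize(x,(400,343)) for x in a])
b=cv2.hconcat([cv2.resize(cv2.imread(f'pics/rr_scene_{n}.png'),(400,257)) for n in 'ba'])
cv2.imwrite('pics/mix.png',cv2.vconcat([s,b]))
E
```

```text
top
 x-cross at y (-95, -75) [-50.85, -41.07, 41.58, 51.1]
 x-cross at y (-40, -25) [-51.02, 51.29]
 x-cross at y (25, 40) [-50.97, 51.57]
 x-cross at y (75, 95) [-50.76, -39.81, 41.04, 51.34]
 y-cross (-45, -25) [101.03, 92.76, 43.92, -42.21, -93.68, -100.09]
 y-cross (25, 45) [100.87, 93.19, 43.18, -41.73, -93.79, -100.69]
b  blue y-cross at x (-24, -17) 80.61111111111111 [] [31.95, -15.35, -25.72, -37.6]
b  blue y-cross at x (-17, -8) 79.85714285714286 [-20.96, -21.01] [55.65, 52.92, 31.77, -15.32, -25.6, -36.22]
b  blue y-cross at x (8, 17) 80.9857142857143 [] [32.38, -16.04, -25.41, -36.01]
b  blue y-cross at x (17, 24) 84.9814814814815 [] [30.83, -15.51, -25.41, -35.71]
a  blue y-cross at x (-24, -17) 83.0 [] [33.68, 28.32, 18.79, -28.54]
a  blue y-cross at x (-17, -8) 83.12857142857143 [] [32.65, 29.6, 18.13, -28.38]
a  blue y-cross at x (8, 17) 88.65714285714286 [] [31.54, 29.66, 18.44, -28.4]
a  blue y-cross at x (17, 24) 87.79629629629629 [] [18.01, -29.28]
scene
 x-cross at y (-95, -75) [-38.02, 39.8, 56.01, 60.54]
 x-cross at y (-40, -25) [56.19, 60.91]
 x-cross at y (25, 40) [-21.05, -10.17, 56.42, 62.83]
 x-cross at y (75, 95) [-33.59, 37.14]
 y-cross (-45, -25) [-46.35, -90.17, -107.29, -112.5]
 y-cross (25, 45) [-46.21, -90.33, -90.33, -106.89, -114.19]
b  blue y-cross at x (-24, -17) 141.24074074074076 [-18.52, -23.96] []
b  blue y-cross at x (-17, -8) 140.11428571428573 [-19.21, -23.21] [10.06, -3.64]
b  blue y-cross at x (8, 17) 123.72857142857143 [-18.55, -23.73] [12.09, -5.43, -27.33, -35.09]
b  blue y-cross at x (17, 24) 114.74074074074073 [-19.42, -23.79] [-27.55, -37.84]
a  blue y-cross at x (-24, -17) 135.2962962962963 [27.68, 22.05] []
a  blue y-cross at x (-17, -8) 116.45714285714286 [28.09, 20.69] [-30.32, -39.45]
a  blue y-cross at x (8, 17) 95.22857142857143 [27.74, 20.95] [9.24, -11.68, -29.34, -56.02]
a  blue y-cross at x (17, 24) 107.0 [27.84, 20.66] [-30.27, -56.01]
```

View pics/mix.png

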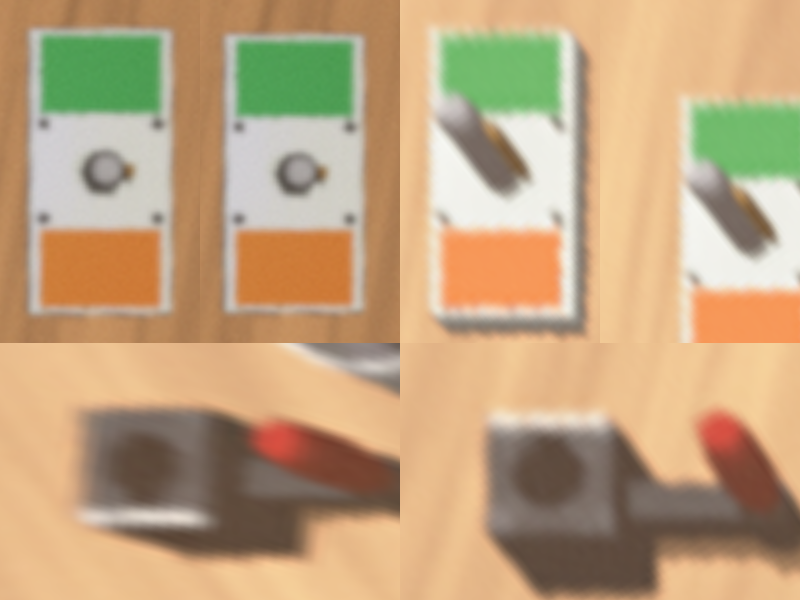

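```bash
python3 - <<'E'
from h import *
M=R.from_euler('xyz',[3.01235162,1.56886124,-2.16485826]).as_matrix()
print(M.round(4)); print('jaw ang',np.degrees(np.arctan2(M[1,2],M[0,2])),'q1 deg',np.degrees(.98),'q6',np.degrees(-.126))
t=np.load('pics/top0.npy');hsv=cv2.cvtColor(t,cv2.COLOR_RGB2HSV)
for nm,lo,hi in(('green',(50,100,40),(75,255,255)),('orange',(5,170,60),(16,255,255))):
    m=cv2.inRange(hsv,lo,hi);cs,_=cv2.findContours(m,cv2.RETR_EXTERNAL,cv2.CHAIN_APPROX_NONE)
    c=max(cs,key=cv2.contourArea)
    P=onz('top',cv2.boxPoints(cv2.minAreaRect(c)),18)[:,:2]; print(nm,P.round(0).tolist(),P.mean(0).round(1),[np.hypot(*(P[i]-P[i-1])).round(0) for i in range(4)],[np.degrees(np.arctan2(*(P[i]-P[i-1])[::-1])).round(1) for i in range(4)])
t=np.load('pics/scene0.npy')
for n in 'ba':
    x,y,th=np.load(f'pics/rough_{n}.npy')
    r,X,Y=rect('scene',t,x,y,th,28); g=r[:,:,0].astype(float)
    for ys in((12,17),(17,22),(-17,-12)): print(n,ys,prof_edge(g[(Y>ys[0])&(Y<ys[1])].mean(0),X,150))
E
```

```text
[[-1.100e-03 -8.939e-01  4.483e-01]
 [-1.600e-03  4.483e-01  8.939e-01]
 [-1.000e+00  2.000e-04 -1.900e-03]]
jaw ang 63.367737932892716 q1 deg 56.14986392282068 q6 -7.219268218648373
green [[489.0, -225.0], [530.0, -437.0], [355.0, -459.0], [315.0, -254.0]] [ 422.3 -343.7] [np.float64(177.0), np.float64(216.0), np.float64(177.0), np.float64(209.0)] [np.float64(9.4), np.float64(-78.9), np.float64(-172.8), np.float64(101.1)]
orange [[299.0, 449.0], [480.0, 459.0], [471.0, 229.0], [289.0, 227.0]] [384.7 341. ] [np.float64(223.0), np.float64(182.0), np.float64(230.0), np.float64(181.0)] [np.float64(87.6), np.float64(3.1), np.float64(-92.4), np.float64(-179.2)]
b (12, 17) [-21.5, -21.5, 47.71, 70.59, 84.7]
b (17, 22) [-21.38, 46.85]
b (-17, -12) [-20.24]
a (12, 17) [-21.12, 36.41, 86.2, 89.26]
a (17, 22) [29.48, 31.43]
a (-17, -12) [-20.63, 107.94]
```

servo_tool(series=[18.5,-37,0,0,0,2,85,18.5,-37,0,0,0,2,85,18.5,-37,0,0,0,2,85,18.5,-37,0,0,0,2,85,18.5,-37,0,0,0,2,85,18.5,-37,0,0,0,2,85,18.5,-37,0,0,0,2,85,18.5,-37,0,0,0,2,85,18.5,-37,0,0,0,2,85,18.5,-37,0,0,0,2,85])

```text
clock: 1.1
tool_pos: [465.4, 187.1, 231.0]
orientation: [1.862, 1.57, -2.965]
force: [0.8, 1.6, 0.2]
opening: 85.3
```

servo_tool(series=[18.5,-37,0,0,0,2,85,18.5,-37,0,0,0,2,85,18.5,-37,-10,0,0,2,85,18.5,-37,-10,0,0,2,85,18.5,-37,-20,0,0,2,85,18.5,-37,-20,0,0,2,85,18.5,-37,-20,0,0,2,85,18.5,-37,-20,0,0,2,85,18.5,-37,-10,0,0,2,85,18.5,-37,0,0,0,2,85,0,0,0,0,0,0.7,85,0,0,0,0,0,0,85])

```text
clock: 2.3
tool_pos: [649.7, -181.9, 120.2]
orientation: [0.759, 1.569, 2.574]
force: [-0.3, 0.8, -0.2]
opening: 85.0
```

```bash
cat > look.py <<'E'
import sys
from plant import manip
from h import *
def st():
    s=manip.get_state();M=R.from_euler('xyz',s['orientation']).as_matrix()
    print('t',round(s['clock'],2),'tcp',s['tool_pos'].round(2),'jaw',np.degrees(np.arctan2(M[1,2],M[0,2])).round(2),'tilt',np.degrees(M[:2,0]).round(2),'F',s['force'].round(1),'M',s['moment'].round(2),'op',round(s['opening'],1),'q',s['joint_pos'].round(2))
    return s
if __name__=='__main__':
    tag=sys.argv[1]; st()
    for n in sys.argv[2:]:
        nm,*b=n.split(',');c=manip.read_camera(nm)['pixels'];np.save(f'pics/{nm}{tag}.npy',c)
        x0,y0,w,h=map(int,b) if b else (0,0,560,420)
        k=min(800/w,600/h);cv2.imwrite(f'pics/{nm}{tag}.png',cv2.resize(c[y0:y0+h,x0:x0+w,::-1],None,fx=k,fy=k,interpolation=cv2.INTER_CUBIC))
E
python3 look.py 1 top,240,100,160,120 scene,220,150,160,120
```

```text
t 2.3 tcp [ 649.68 -181.95  120.25] jaw 103.96 tilt [-0.09  0.05] F [-0.3  0.8 -0.2] M [ 0.01 -0.01 -0.01] op 85.0 q [-0.39  0.43  1.48  0.    1.23 -2.2 ]
```

View pics/top1.png

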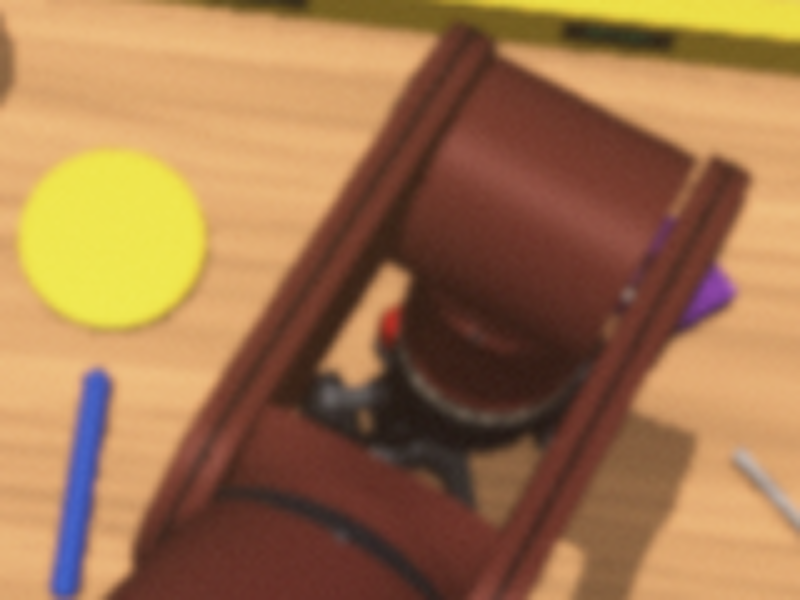

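View pics/scene1.png

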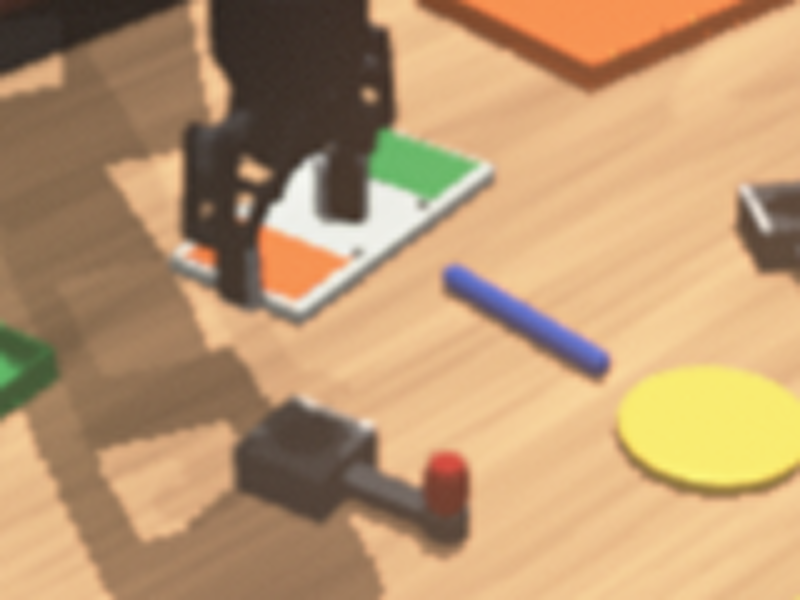

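```bash
python3 - <<'E'
from h import *
for z in (120,126,133,139):
  for s in(-50,50):
    print(z,s,((proj('scene',[[649.7-.24*s,-181.9+.97*s,z]])[0]-[220,150])*5).round(0))
E
```

```text
120 -50 [236. 331.]
120 50 [352. 237.]
126 -50 [236. 321.]
126 50 [352. 227.]
133 -50 [235. 308.]
133 50 [352. 215.]
139 -50 [235. 298.]
139 50 [352. 205.]
```

servo_tool(series=[0,1,-30,0,0,0,85,0,0,-30,0,0,0,85,0,0,-20,0,0,0,85,0,0,-20,0,0,0,85,0,0,-10,0,0,0,85,0,0,-6,0,0,0,85,0,0,-3,0,0,0,85,0,0,-3,0,0,0,85,0,0,0,0,0,0,85])

```text
clock: 3.3
tool_pos: [650.6, -180.4, -0.1]
orientation: [-2.202, 1.57, -0.386]
force: [0.5, -0.1, -0.0]
opening: 84.7
```

```bash
python3 look.py 2 scene,240,200,100,75
```

```text
t 3.3 tcp [ 6.5058e+02 -1.8039e+02 -9.0000e-02] jaw 104.07 tilt [ 0.05 -0.02] F [ 0.5 -0.1 -0. ] M [-0.06 -0.02  0.01] op 84.7 q [-0.39  0.58  1.52  0.    1.04 -2.2 ]
```

View pics/scene2.png

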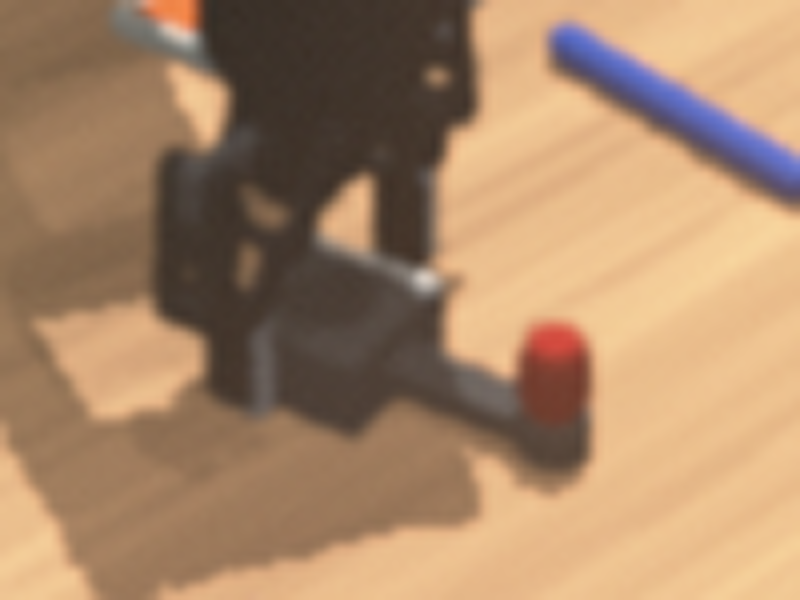

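servo_tool(series=[0,0,-2,0,0,0,70,0,0,0,0,0,0,45,0,0,0,0,0,0,45,0,0,0,0,0,0,45,0,0,0,0,0,0,45,0,0,0,0,0,0,45,0,0,0,0,0,0,45,0,0,0,0,0,0,45])

```text
clock: 4.15
tool_pos: [650.6, -180.6, -2.2]
orientation: [-2.359, 1.57, -0.542]
force: [0.7, -1.7, 4.1]
opening: 53.3
```

```bash
python3 look.py 3 scene,240,200,100,75
```

```text
t 4.15 tcp [ 650.57 -180.64   -2.16] jaw 104.07 tilt [ 0.05 -0.03] F [ 0.7 -1.7  4.1] M [-0.14  0.08 -0.02] op 53.3 q [-0.39  0.58  1.53 -0.    1.04 -2.2 ]
```

View pics/scene3.png

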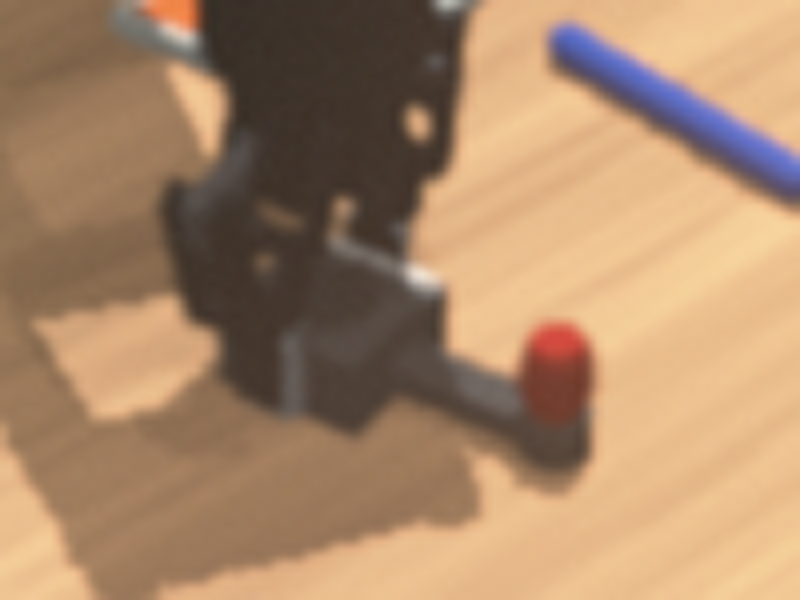

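servo_tool(series=[0,0,10,0,0,0,45,0,0,30,0,0,0,45,0,0,40,0,0,0,45,0,0,20,0,0,0,45,0,0,0,0,0,0,45])

```text
clock: 4.7
tool_pos: [652.1, -180.7, 101.0]
orientation: [-2.157, 1.565, -0.34]
force: [1.3, -0.7, -3.4]
opening: 52.8
```

servo_tool(series=[-14.4,14.7,0,0,0,-7.775,45,-14.4,14.7,0,0,0,-7.775,45,-14.4,14.7,0,0,0,-7.775,45,-14.4,14.7,0,0,0,-7.775,45,-14.4,14.7,0,0,0,-7.775,45,-14.4,14.7,0,0,0,-7.775,45,-14.4,14.7,0,0,0,-7.775,45,-14.4,14.7,0,0,0,-7.775,45,-14.4,14.7,0,0,0,-7.775,45,-14.4,14.7,0,0,0,-7.775,45,-14.4,14.7,0,0,0,-7.775,45,-14.4,14.7,0,0,0,-7.775,45])

```text
clock: 5.9
tool_pos: [474.5, -2.8, 94.8]
orientation: [2.717, 1.566, 2.899]
force: [-0.8, 0.3, -4.0]
opening: 53.3
```

servo_tool(series=[0,0,-20,0,0,0,45,0,0,-20,0,0,0,45,0,0,0,0,0,0,45,0,0,0,0,0,0,45])

```text
clock: 6.3
tool_pos: [475.6, -3.5, 55.8]
orientation: [2.751, 1.567, 2.939]
force: [0.1, 0.6, -3.0]
opening: 53.0
```

```bash
python3 look.py 4 scene,240,130,100,75 top,200,200,120,90
```

```text
t 6.3 tcp [475.58  -3.52  55.78] jaw 10.77 tilt [-0.23  0.05] F [ 0.1  0.6 -3. ] M [ 0.    0.07 -0.02] op 53.0 q [-0.17  0.08  2.05  0.    1.02 -0.36]
```

View pics/scene4.png

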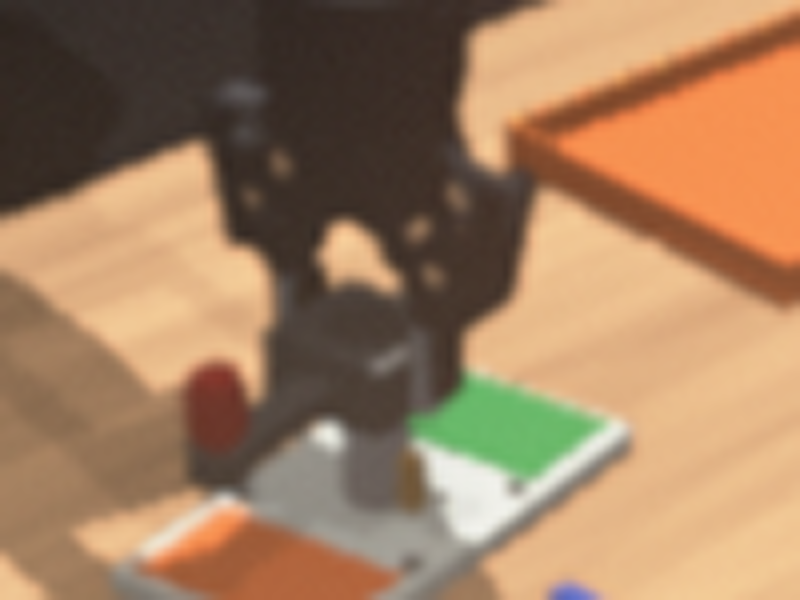

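View pics/top4.png

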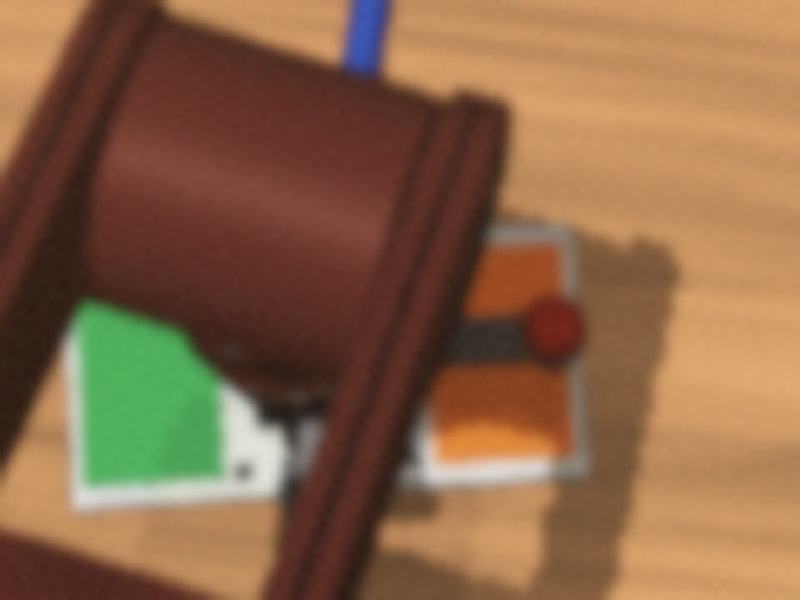

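servo_tool(series=[2.2,-1.0,0,0,0,0,45,0,0,-5,0,0,0,45,0,0,0,0,0,0,45,0,0,0,0,0,0,45])

```text
clock: 6.8
tool_pos: [479.4, -4.9, 52.2]
orientation: [2.676, 1.57, 2.864]
force: [0.8, -0.0, -2.8]
opening: 52.9
```

```bash
python3 look.py 5 scene,255,140,60,45 top,200,200,120,90; python3 - <<'E'
from h import *
for t,zk in(('0',48),('5',101)):
    im=np.load(f'pics/top{t}.npy');hsv=cv2.cvtColor(im,cv2.COLOR_RGB2HSV)
    m=cv2.inRange(hsv,(0,150,50),(5,255,255))|cv2.inRange(hsv,(170,150,50),(180,255,255))
    n,l,s,c=cv2.connectedComponentsWithStats(m)
    for i in range(1,n):
        if 40<s[i,4]<130: print(t,s[i],c[i].round(2),onz('top',[c[i]],zk-6)[0].round(1))
E
```

```text
t 6.8 tcp [479.4   -4.94  52.19] jaw 10.76 tilt [-0.02  0.01] F [ 0.8 -0.  -2.8] M [ 0.01  0.02 -0.02] op 52.9 q [-0.18  0.09  2.04  0.    1.01 -0.36]
0 [353 124   8   8  46] [356.72 127.7 ] [ 848.2 -247.6   42. ]
0 [208 142   7   8  43] [211.09 145.3 ] [749.5 131.7  42. ]
0 [468 314   9   8  51] [472.   317.35] [ 390.1 -573.    42. ]
0 [187 409  17  11  48] [195.44 414.06] [84.2 65.4 42. ]
5 [354 124   7   8  46] [356.74 127.74] [ 826.2 -241.    95. ]
5 [208 142   7   8  41] [211.   145.34] [731.6 122.8  95. ]
5 [235 214  26  15 110] [248.03 221.11] [548.9   2.5  95. ]
5 [215 227  26  13  82] [226.29 233.59] [511.2  51.1  95. ]
5 [239 236  21  13 108] [247.7  241.38] [498.7  -3.6  95. ]
5 [279 244   8   9  49] [282.86 248.1 ] [493.2 -91.   95. ]
5 [243 273  12  31  72] [247.79 289.21] [384.2 -19.7  95. ]
5 [234 314   9  17  61] [237.13 321.84] [305.7  -5.3  95. ]
5 [468 314   9   8  52] [471.96 317.29] [ 387.4 -552.8   95. ]
```

View pics/scene5.png

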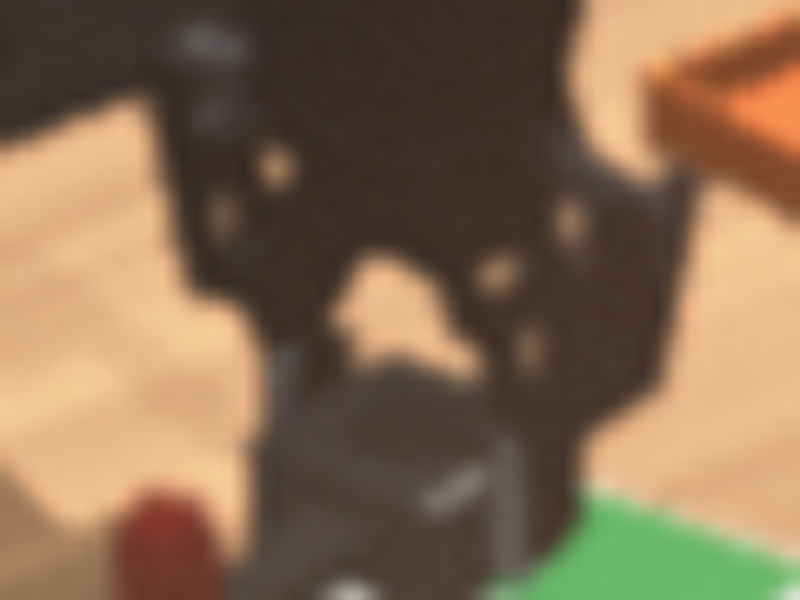

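```bash
python3 - <<'E'
from h import *
def red(n,t,box):
    im=np.load(f'pics/{n}{t}.npy');hsv=cv2.cvtColor(im,cv2.COLOR_RGB2HSV)
    m=cv2.inRange(hsv,(0,140,40),(6,255,255))|cv2.inRange(hsv,(170,140,40),(180,255,255))
    x,y,w,h=box; mm=np.zeros_like(m); mm[y:y+h,x:x+w]=m[y:y+h,x:x+w]
    k,l,s,c=cv2.connectedComponentsWithStats(mm); i=1+np.argmax(s[1:,4]); print(n,t,s[i],c[i].round(2)); return c[i],s[i]
def tri(u,v):
    e1,d1=ray('top',[u]);e2,d2=ray('scene',[v]);d1=d1[0];d2=d2[0]
    A=np.c_[d1,-d2];s=np.linalg.lstsq(A,e2-e1,rcond=None)[0]
    p,q=e1+s[0]*d1,e2+s[1]*d2; return (p+q)/2,np.linalg.norm(p-q)
for t,bt,bs in(('0',(310,155,25,22),(295,235,25,30)),('0',(200,138,25,20),(378,195,20,20)),('5',(272,238,20,20),(258,170,15,25))):
    u,_=red('top',t,bt);v,_=red('scene',t,bs);p,g=tri(u,v);print(' tri',p.round(1),g.round(2))
    for z in (0,): pass
E
python3 -c "
import numpy as np,cv2
a=np.load('pics/scene5.npy')[160:205,245:305,::-1];b=np.load('pics/top5.npy')[230:275,255:315,::-1]
cv2.imwrite('pics/m5.png',cv2.hconcat([cv2.resize(x,(400,300),interpolation=cv2.INTER_CUBIC) for x in(a,b)]))"
```

```text
top 0 [317 162   7   8  47] [319.81 165.32]
scene 0 [306 241   7   6  37] [308.95 243.43]
 tri [ 732.4 -160.3   40.2] 1.74
top 0 [208 142   7   8  49] [210.96 145.43]
scene 0 [385 199   7   5  28] [388.32 201.07]
 tri [750.  133.   42.8] 2.99
top 5 [279 244   9   9  61] [283.03 248.16]
scene 5 [264 178   7   9  49] [267.08 181.86]
 tri [493.9 -91.7  87.5] 0.66
```

View pics/m5.png

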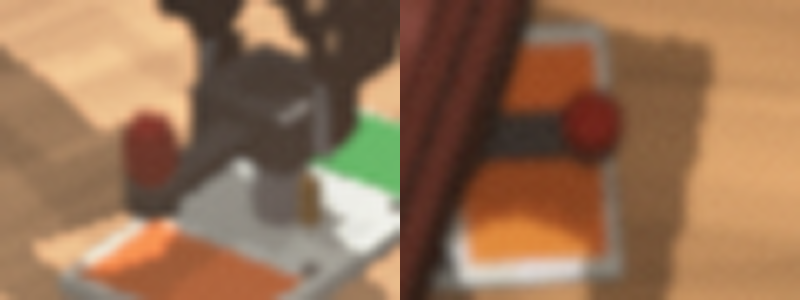

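```bash
cat > ov.py <<'E'
from h import *
def corners(bx,by,zb,yaw,pitch=0,gz=20):
    # pitch>0 : knob droops, about grasp point gz above underside
    P=[[sx*27,sy*27,z] for z in(0,28) for sx,sy in((1,1),(1,-1),(-1,-1),(-1,1))]+[[85,0,18],[85,0,48],[97,0,48],[73,0,48],[27,9,18],[27,-9,18],[75,9,18],[75,-9,18]]
    P=np.array(P,float)-[0,0,gz]
    P=R.from_euler('y',pitch,degrees=True).apply(P)+[0,0,gz]
    return R.from_euler('z',yaw,degrees=True).apply(P)+[bx,by,zb]
def draw(n,t,box,poses,out,k=13):
    x0,y0,w,h=box;im=np.load(f'pics/{n}{t}.npy')[y0:y0+h,x0:x0+w,::-1]
    im=cv2.resize(im,None,fx=k,fy=k,interpolation=cv2.INTER_CUBIC)
    im=cv2.convertScaleAbs(im,alpha=1.6)
    for P,c in poses:
        for u in ((proj(n,P)-[x0,y0]+.5)*k): cv2.circle(im,(int(u[0]),int(u[1])),3,c,-1)
    cv2.imwrite(out,im)
E
python3 - <<'E'
from ov import *
draw('scene','5',(255,160,58,44),[(corners(479.3,-4.2,54.4,-79.2,0),(0,255,0)),(corners(479.3,-4.2,54.4,-79.2,5),(255,0,255))],'pics/ov5.png')
E
```

```text
(no output)
```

View pics/ov5.png

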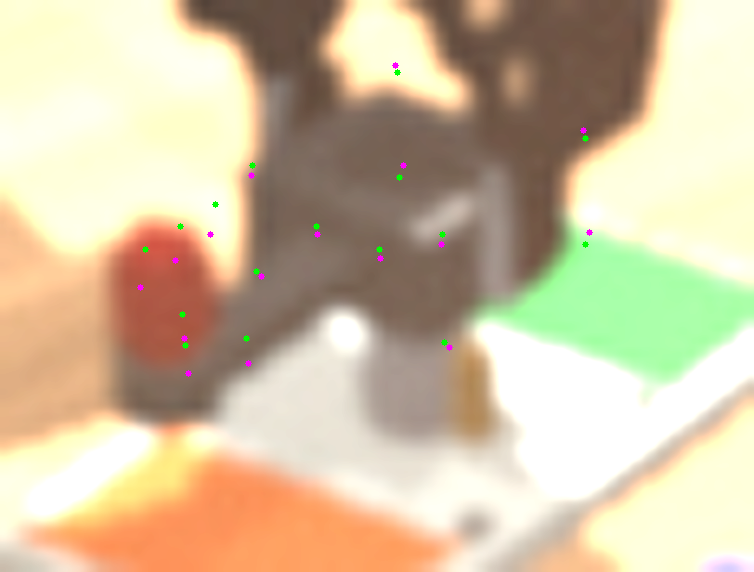

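```bash
python3 - <<'E'
from ov import *
g=R.from_euler('z',10.8,degrees=True).apply(np.array([[50,100,12],[50,-100,12],[-50,-100,12],[20,4.5,12],[20,-4.5,12],[0,-13.75,12],[13.75,0,12],[0,13.75,12],[0,0,46],[20,0,38.5],[0,43,12],[0,-43,12]]))+[477.6,-3.6,0]
draw('scene','0',(255,160,58,44),[(g,(255,0,0))],'pics/ov0g.png')
draw('scene','5',(255,160,58,44),[(g,(255,0,0)),(corners(478,-7.5,51,-79.2,0),(0,255,0))],'pics/ov5g.png')
a=[cv2.resize(cv2.imread(f),None,fx=.53,fy=.53) for f in('pics/ov0g.png','pics/ov5g.png')]
cv2.imwrite('pics/ovp.png',cv2.hconcat(a))
E
```

```text
(no output)
```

View pics/ovp.png

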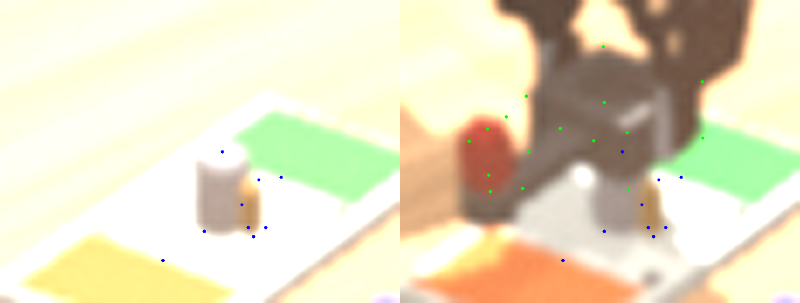

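View pics/ov5g.png

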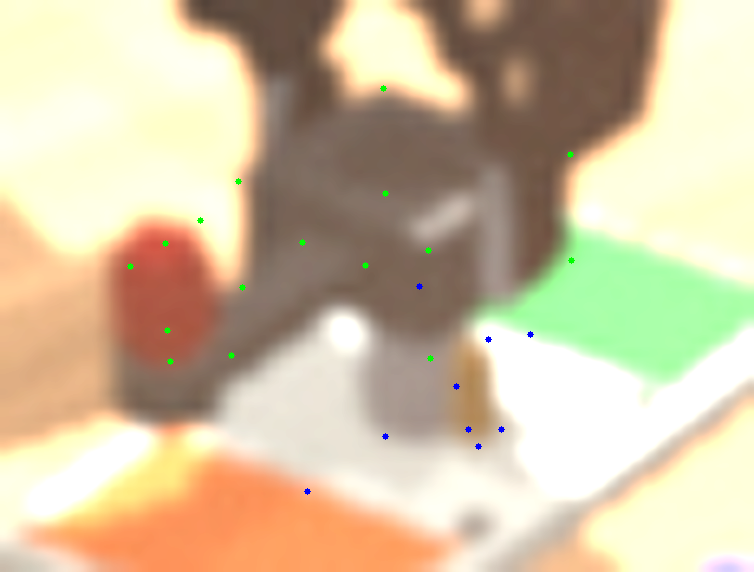

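```bash
cat > avg.py <<'E'
import sys
from plant import manip
from h import *
T=[];I={'top':[],'scene':[]}
for i in range(4):
    for n in I:
        I[n].append(manip.read_camera(n)['pixels'].astype(float)); s=manip.get_state();T.append(np.r_[s['tool_pos'],s['force']])
T=np.array(T);print(s['clock'],T.mean(0).round(2),T.std(0).round(2));print(T[:,:3].round(1).tolist())
for n in I: np.save(f'pics/{n}{sys.argv[1]}.npy',np.mean(I[n],0).astype(np.uint8))
E
python3 avg.py 6
python3 - <<'E'
from h import *
# top: knob edges along gauge y in the rectified plane at knob top
t=np.load('pics/top6.npy')
for z in(90,102):
    im,X,Y=rect('top',t,477.6,-3.6,np.radians(10.8),z,(-60,60),(-130,30),5)
    g=im.astype(float); red=g[:,:,0]-g[:,:,1]
    l=red[:,(X>-8)&(X<2)].mean(1)
    cv2.imwrite(f'pics/rk{z}.png',im[:,:,::-1])
g0,X,Y=rect('top',t,477.6,-3.6,np.radians(10.8),12,(-60,60),(-130,30),5)
print('plate -y edge now:',[prof_edge(g0[:,(X>a)&(X<b)].mean(1)[:,2].astype(float),Y,110) for a,b in((-48,-42),(30,48))])
cv2.imwrite('pics/rk.png',cv2.hconcat([cv2.imread('pics/rk102.png'),g0[:,:,::-1]])[::1,::1])
E
```

```text
7.3 [ 4.7958e+02 -4.9100e+00  5.2360e+01 -1.2000e-01 -2.4000e-01 -3.4700e+00] [0.02 0.01 0.03 0.41 0.53 0.48]
[[479.6, -4.9, 52.4], [479.6, -4.9, 52.4], [479.6, -4.9, 52.4], [479.6, -4.9, 52.3], [479.6, -4.9, 52.3], [479.6, -4.9, 52.3], [479.6, -4.9, 52.3], [479.6, -4.9, 52.3]]
plate -y edge now: [[17.23, -34.53, -89.89, -92.43, -98.07], []]
```

```bash
python3 -c "
import cv2;a=cv2.imread('pics/rk.png');print(a.shape);cv2.imwrite('pics/rk.png',cv2.resize(a,None,fx=.65,fy=.65))"
```

```text
(800, 1200, 3)
```

View pics/rk.png

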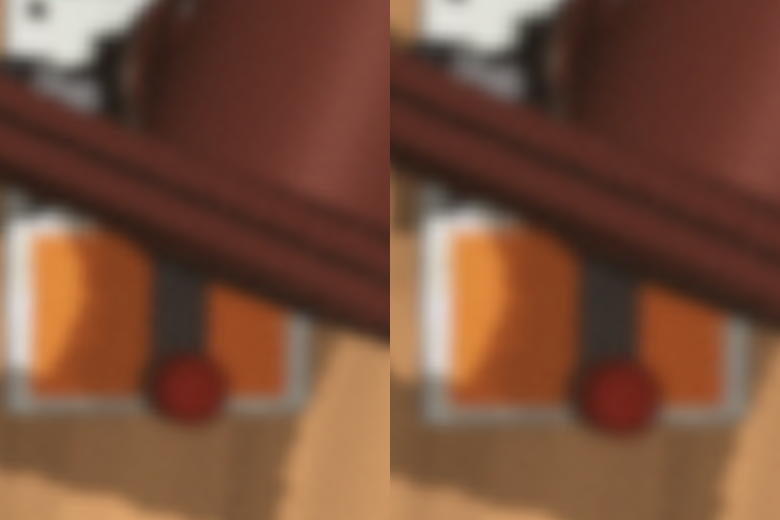

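```bash
python3 - <<'E'
from ov import *
im=np.load('pics/scene6.npy')[158:200,258:300,::-1]
im=cv2.resize(im,None,fx=14,fy=14,interpolation=cv2.INTER_LANCZOS4).astype(float)
im=np.clip(255*(im/170)**.6,0,255).astype(np.uint8)
cv2.imwrite('pics/z6.png',im)
E
```

```text
(no output)
```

View pics/z6.png

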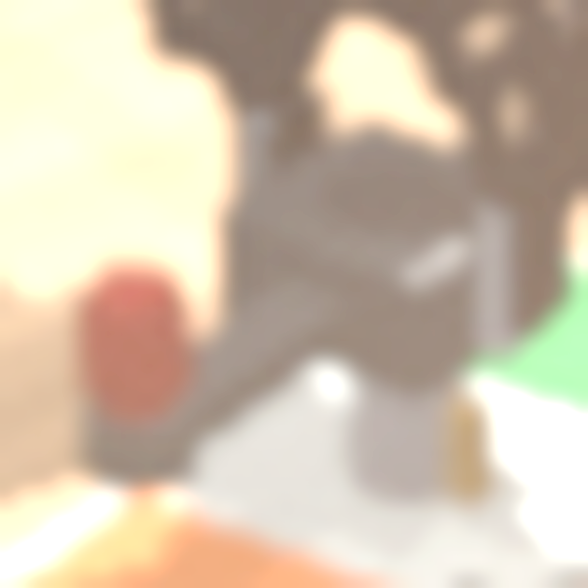

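servo_tool(series=[-0.8,4.1,0,0,0,0,45,0,0,-3,0,0,0,45,0,0,0,0,0,0,45,0,0,0,0,0,0,45,0,0,0,0,0,0,45,0,0,0,0,0,0,45])

```text
clock: 7.9
tool_pos: [478.8, -0.9, 49.4]
orientation: [-0.447, 1.571, -0.259]
force: [0.3, 0.6, -3.5]
opening: 52.9
```

```bash
python3 avg.py 7; python3 - <<'E'
from ov import *
im=np.load('pics/scene7.npy')[158:200,258:300,::-1]
im=cv2.resize(im,None,fx=14,fy=14,interpolation=cv2.INTER_LANCZOS4).astype(float)
im=np.clip(255*(im/170)**.6,0,255).astype(np.uint8)
cv2.imwrite('pics/z7.png',im)
t=np.load('pics/top7.npy')
im,X,Y=rect('top',t,477.6,-3.6,np.radians(10.8),98,(-60,60),(-130,30),4)
cv2.imwrite('pics/rk7.png',im[:,:,::-1])
E
```

```text
8.3 [ 4.7879e+02 -8.4000e-01  4.9340e+01  1.4000e-01 -1.2000e-01 -3.7600e+00] [0.03 0.01 0.03 0.38 0.58 0.47]
[[478.8, -0.8, 49.3], [478.8, -0.9, 49.4], [478.8, -0.8, 49.4], [478.8, -0.8, 49.3], [478.8, -0.8, 49.3], [478.8, -0.8, 49.3], [478.7, -0.8, 49.3], [478.8, -0.8, 49.3]]
```

View pics/z7.png

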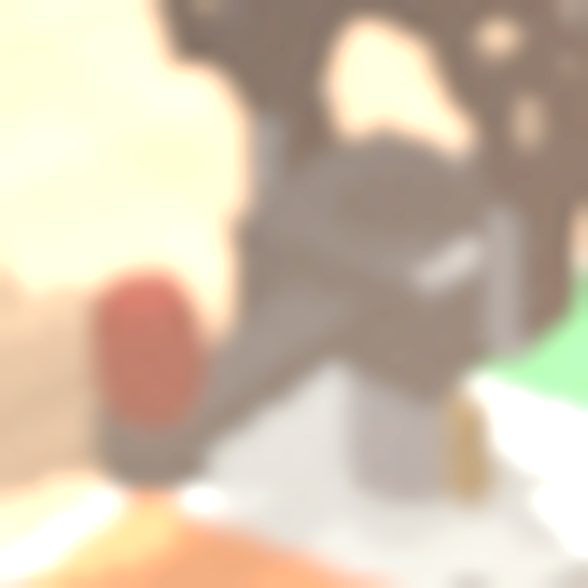

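View pics/rk7.png

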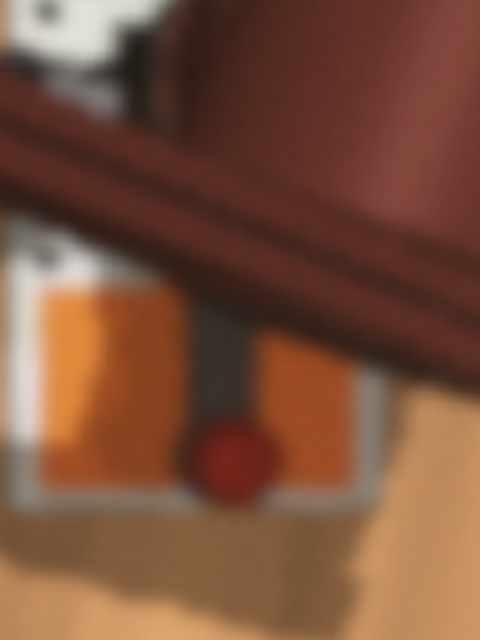

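servo_tool(series=[0.5,0,0,0,0,0,45,0,0,-2,0,0,0,45,0,0,-2,0,0,0,45,0,0,-1,0,0,0,45,0,0,-1,0,0,0,45,0,0,0,0,0,0,45])

```text
clock: 8.9
tool_pos: [479.1, -0.8, 43.1]
orientation: [2.814, 1.57, 3.002]
force: [-0.7, 0.7, -4.0]
opening: 53.4
```

```bash
python3 look.py 8
```

```text
t 8.9 tcp [479.05  -0.77  43.07] jaw 10.77 tilt [-0.03  0.  ] F [-0.7  0.7 -4. ] M [ 0.07  0.03 -0.02] op 53.4 q [-0.17  0.1   2.05 -0.    0.99 -0.35]
```

servo_tool(series=[0,0,-1,0,0,0,45,0,0,-1,0,0,0,45,0,0,0,0,0,0,45])

```text
clock: 9.2
tool_pos: [479.1, -0.8, 41.1]
orientation: [2.752, 1.57, 2.94]
force: [0.4, -0.1, -3.4]
opening: 53.1
```

servo_tool(series=[0,0,-1,0,0,0,45,0,0,-1,0,0,0,45,0,0,0,0,0,0,45])

```text
clock: 9.5
tool_pos: [479.1, -0.8, 39.1]
orientation: [2.729, 1.57, 2.917]
force: [0.0, -0.5, -4.3]
opening: 53.3
```

```bash
python3 look.py 8
```

```text
t 9.5 tcp [479.1   -0.78  39.12] jaw 10.77 tilt [-0.02  0.  ] F [ 0.  -0.5 -4.3] M [ 0.06  0.   -0.  ] op 53.3 q [-0.17  0.11  2.05  0.    0.98 -0.35]
```

servo_tool(series=[0,0,-1,0,0,0,45,0,0,-1,0,0,0,45,0,0,0,0,0,0,45])

```text
clock: 9.8
tool_pos: [479.1, -0.8, 37.1]
orientation: [2.857, 1.57, 3.045]
force: [-0.1, 0.2, -4.5]
opening: 53.3
```

servo_tool(series=[0,0,-1,0,0,0,45,0,0,-1,0,0,0,45,0,0,0,0,0,0,45])

```text
clock: 10.1
tool_pos: [479.1, -0.8, 35.1]
orientation: [2.828, 1.57, 3.016]
force: [0.7, -0.2, -3.8]
opening: 52.9
```

```bash
python3 look.py 9 scene,258,158,42,32
```

```text
t 10.1 tcp [479.12  -0.79  35.13] jaw 10.77 tilt [-0.02  0.  ] F [ 0.7 -0.2 -3.8] M [ 0.08  0.03 -0.04] op 52.9 q [-0.17  0.12  2.05 -0.    0.98 -0.35]
```

View pics/scene9.png

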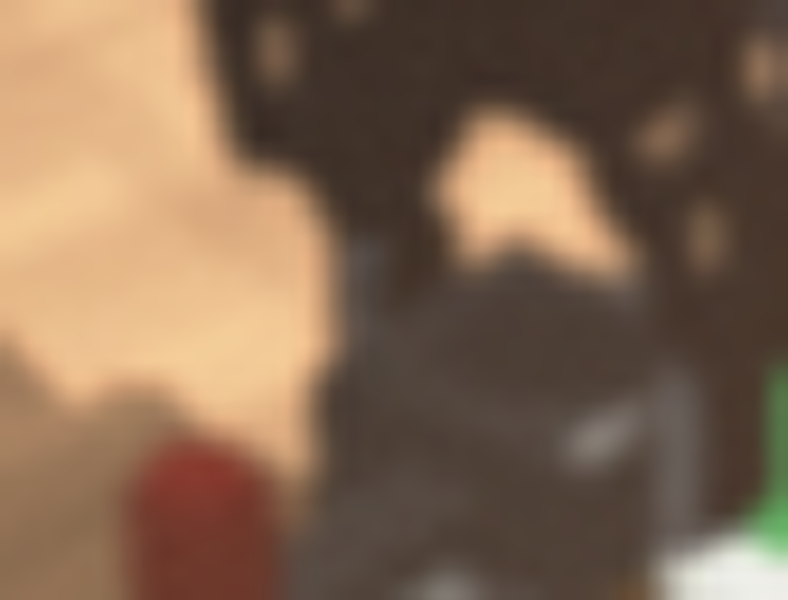

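servo_tool(series=[0,0,-1,0,0,0,45,0,0,-1,0,0,0,45,0,0,-1,0,0,0,45,0,0,0,0,0,0,45])

```text
clock: 10.55
tool_pos: [479.1, -0.8, 32.1]
orientation: [2.724, 1.57, 2.912]
force: [-0.0, 0.0, -4.2]
opening: 53.0
```

servo_tool(series=[0,0,-1,0,0,0,45,0,0,-1,0,0,0,45,0,0,-1,0,0,0,45,0,0,0,0,0,0,45])

```text
clock: 10.95
tool_pos: [479.1, -0.8, 29.1]
orientation: [2.817, 1.571, 3.005]
force: [-0.2, 0.2, -3.9]
opening: 53.0
```

servo_tool(series=[0,0,-1,0,0,0,45,0,0,-1,0,0,0,45,0,0,-1,0,0,0,45,0,0,0,0,0,0,45])

```text
clock: 11.35
tool_pos: [479.1, -0.8, 26.1]
orientation: [2.844, 1.57, 3.032]
force: [-0.0, -0.2, -3.2]
opening: 53.0
```

servo_tool(series=[0,0,-2,0,0,0,45,0,0,-2,0,0,0,45,0,0,-2,0,0,0,45,0,0,-2,0,0,0,45,0,0,-2,0,0,0,45,0,0,-2,0,0,0,45,0,0,0,0,0,0,45])

```text
clock: 12.05
tool_pos: [479.0, -0.8, 13.9]
orientation: [2.801, 1.57, 2.989]
force: [-0.1, -0.6, -4.3]
opening: 53.4
```

servo_tool(series=[0,0,-1,0,0,0,45,0,0,-1,0,0,0,45,0,0,-1,0,0,0,45,0,0,-0.7,0,0,0,45,0,0,0,0,0,0,45])

```text
clock: 12.55
tool_pos: [479.2, -0.8, 10.5]
orientation: [2.722, 1.571, 2.91]
force: [0.3, -0.1, -4.0]
opening: 52.9
```

```bash
python3 look.py 10 scene,240,140,80,60
```

```text
t 12.55 tcp [479.15  -0.78  10.49] jaw 10.77 tilt [-0.01  0.  ] F [ 0.3 -0.1 -4. ] M [0.11 0.05 0.  ] op 52.9 q [-0.17  0.17  2.05  0.    0.92 -0.35]
```

View pics/scene10.png

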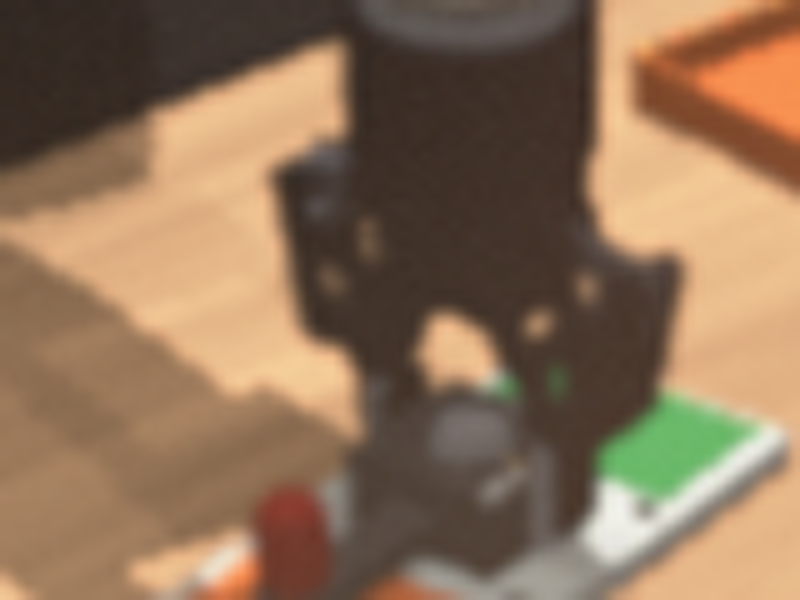

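servo_tool(series=[0,0,-0.5,0,0,0,45,0,0,0,0,0,0,45])

```text
clock: 12.8
tool_pos: [479.2, -0.8, 10.1]
orientation: [-2.933, 1.571, -2.745]
force: [-0.2, -0.6, -3.6]
opening: 53.2
```

servo_tool(series=[0,0,-0.5,0,0,0,45,0,0,0,0,0,0,45])

```text
clock: 13.0
tool_pos: [479.3, -0.8, 9.8]
orientation: [-1.843, 1.571, -1.655]
force: [-0.3, 0.0, -1.9]
opening: 52.9
```

servo_tool(series=[0,0,-0.5,0,0,0,45,0,0,0,0,0,0,45])

```text
clock: 13.2
tool_pos: [479.3, -0.8, 9.8]
orientation: [3.012, 1.571, -3.084]
force: [-4.0, -0.2, 5.0]
opening: 53.0
```

servo_tool(series=[0,0,-0.5,0,0,0,45,0,0,0,0,0,0,45,0,0,0,0,0,0,45])

```text
clock: 13.5
tool_pos: [479.4, -0.8, 9.8]
orientation: [3.033, 1.57, -3.063]
force: [-6.5, 0.1, 11.6]
opening: 52.7
```

```bash
python3 avg.py 11; python3 look.py 11 scene,245,165,60,45
python3 - <<'E'
from h import *
# orange tray corners in top0 from viewed 800x600 picture
p=np.array([(113,335),(228,352),(207,450),(88,430)])*.7-.15
P=onz('top',p,22)[:,:2];print(P.round(0).tolist(),P.mean(0).round(1))
p=np.array([(476,372),(592,366),(604,466),(485,472)])*.7-.15
Q=onz('top',p,22)[:,:2];print(Q.round(0).tolist(),Q.mean(0).round(1))
for P in(P,Q): print([np.degrees(np.arctan2(*(P[i]-P[i-1])[::-1])).round(1) for i in range(4)],[np.hypot(*(P[i]-P[i-1])).round(0) for i in range(4)])
E
```

```text
13.9 [479.35  -0.81   9.76  -6.34   0.84  10.58] [0.02 0.01 0.01 0.26 0.3  0.55]
[[479.4, -0.8, 9.8], [479.4, -0.8, 9.8], [479.3, -0.8, 9.7], [479.3, -0.8, 9.7], [479.4, -0.8, 9.8], [479.3, -0.8, 9.8], [479.3, -0.8, 9.7], [479.4, -0.8, 9.8]]
t 13.9 tcp [479.35  -0.82   9.76] jaw 10.78 tilt [-0.02 -0.  ] F [-6.3  0.7 10.8] M [ 0.11  1.02 -0.1 ] op 53.1 q [-0.17  0.17  2.05 -0.    0.92 -0.35]
[[473.0, 435.0], [468.0, 225.0], [294.0, 231.0], [303.0, 442.0]] [384.4 333.2]
[[489.0, -223.0], [526.0, -429.0], [354.0, -461.0], [317.0, -256.0]] [ 421.3 -342.3]
[np.float64(-2.4), np.float64(-91.3), np.float64(178.1), np.float64(87.5)] [np.float64(171.0), np.float64(210.0), np.float64(175.0), np.float64(211.0)]
[np.float64(10.9), np.float64(-79.7), np.float64(-169.5), np.float64(100.3)] [np.float64(175.0), np.float64(209.0), np.float64(175.0), np.float64(208.0)]
```

View pics/scene11.png

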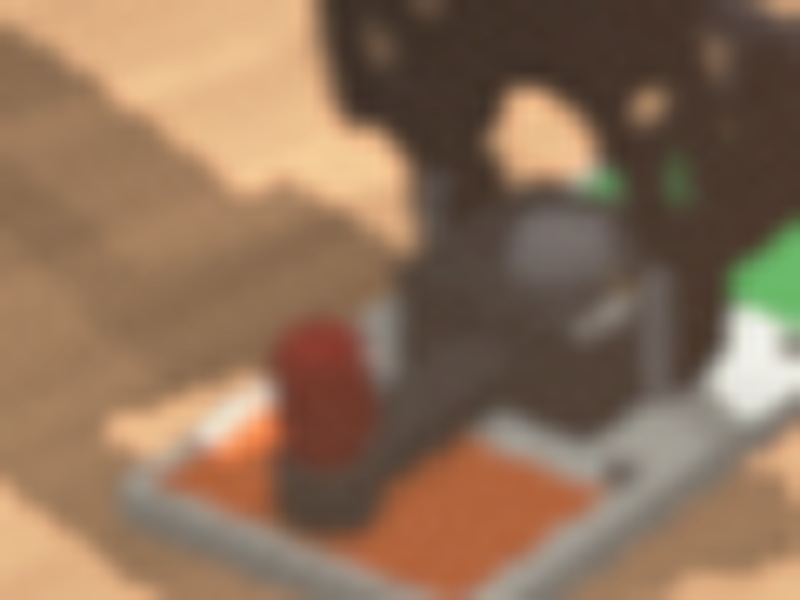

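servo_tool(series=[0,0,1,0,0,0,45,0,0,0,0,0,0,66,0,0,0,0,0,0,66,0,0,0,0,0,0,66,0,0,0,0,0,0,66])

```text
clock: 14.45
tool_pos: [479.4, -0.9, 9.6]
orientation: [-0.347, 1.57, -0.159]
force: [0.4, 0.5, -0.3]
opening: 65.9
```

```bash
python3 look.py 12 scene,245,165,60,45
```

```text
t 14.45 tcp [479.45  -0.85   9.65] jaw 10.77 tilt [ 0.02 -0.  ] F [ 0.4  0.5 -0.3] M [0.02 0.05 0.01] op 65.9 q [-0.17  0.17  2.05  0.    0.92 -0.35]
```

View pics/scene12.png

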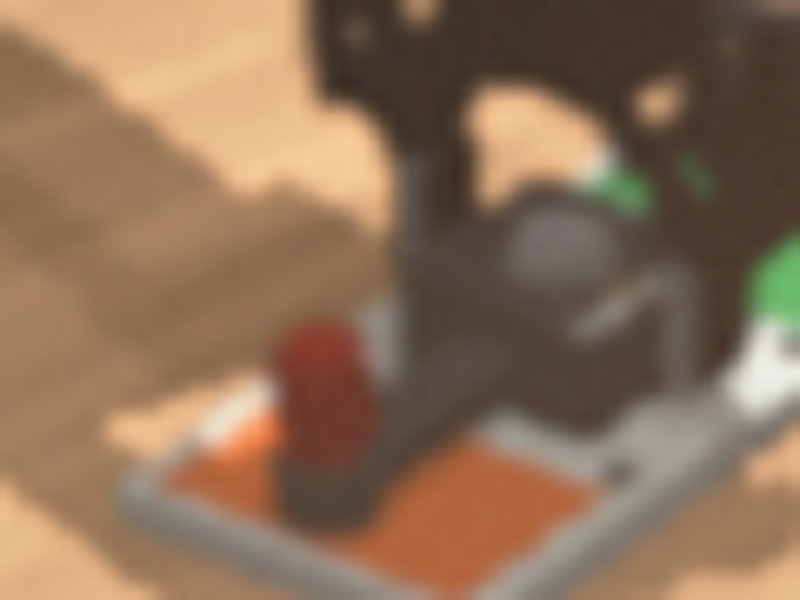

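servo_tool(series=[0,0,0,0,0,0,45,0,0,0,0,0,0,45,0,0,0,0,0,0,45,0,0,0,0,0,0,45,0,0,3,0,0,0,45,0,0,7,0,0,0,45,0,0,10,0,0,0,45,0,0,15,0,0,0,45,0,0,20,0,0,0,45,0,0,15,0,0,0,45,0,0,0,0,0,0,45])

```text
clock: 15.6
tool_pos: [481.2, -1.1, 82.4]
orientation: [-0.365, 1.566, -0.177]
force: [-0.3, -0.4, -3.0]
opening: 53.1
```

```bash
python3 look.py 13 scene,240,140,80,60
```

```text
t 15.6 tcp [481.25  -1.12  82.43] jaw 10.78 tilt [ 0.29 -0.05] F [-0.3 -0.4 -3. ] M [ 0.07 -0.04 -0.03] op 53.1 q [-0.17  0.04  2.03 -0.    1.07 -0.35]
```

View pics/scene13.png

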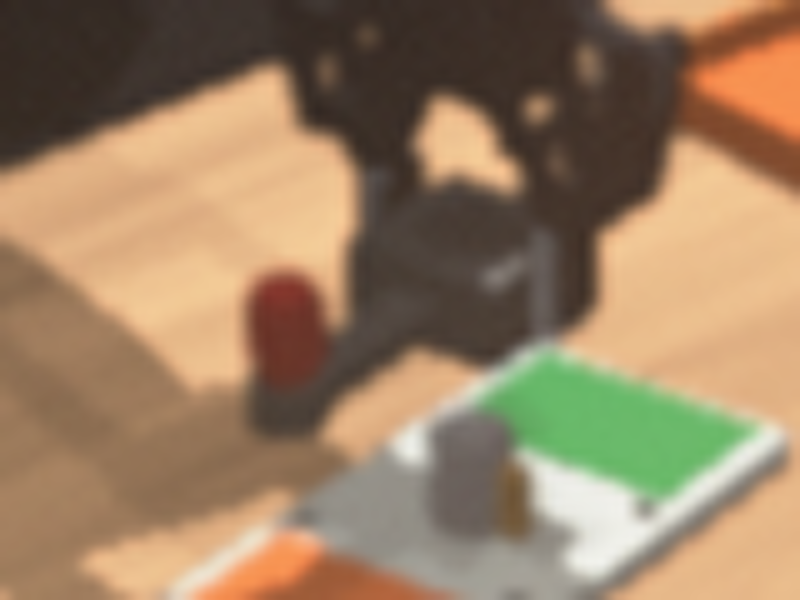

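Crank A is lifted clear of the shaft. Next it goes to the orange tray.

servo_tool(series=[-9.4,36.8,0,0,0,-1.2,45,-9.4,36.8,0,0,0,-1.2,45,-9.4,36.8,0,0,0,-1.2,45,-9.4,36.8,0,0,0,-1.2,45,-9.4,36.8,0,0,0,-1.2,45,-9.4,36.8,0,0,0,-1.2,45,-9.4,36.8,0,0,0,-1.2,45,-9.4,36.8,0,0,0,-1.2,45,-9.4,36.8,0,0,0,-1.2,45,-9.4,36.8,0,0,0,-1.2,45,0,0,-20,0,0,0,45,0,0,0,0,0,0,45])

```text
clock: 16.85
tool_pos: [382.1, 366.3, 56.1]
orientation: [-2.482, 1.564, -2.501]
force: [-0.2, -1.1, -4.8]
opening: 53.0
```

```bash
python3 look.py 14 scene,280,100,120,90 top,40,200,160,120
```

```text
t 16.85 tcp [382.13 366.29  56.08] jaw -1.1 tilt [-0.31 -0.23] F [-0.2 -1.1 -4.8] M [0.04 0.1  0.04] op 53.0 q [ 0.62  0.2   1.91 -0.    1.04  0.63]
```

View pics/scene14.png

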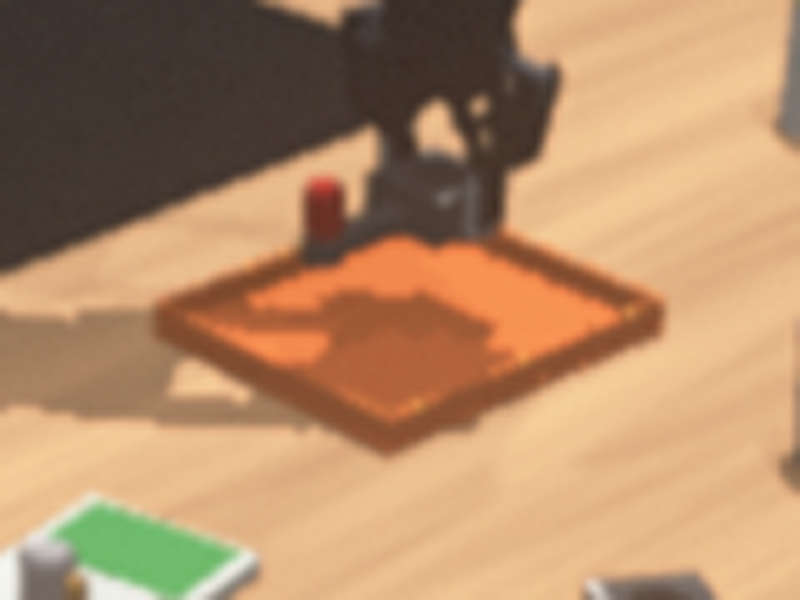

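View pics/top14.png

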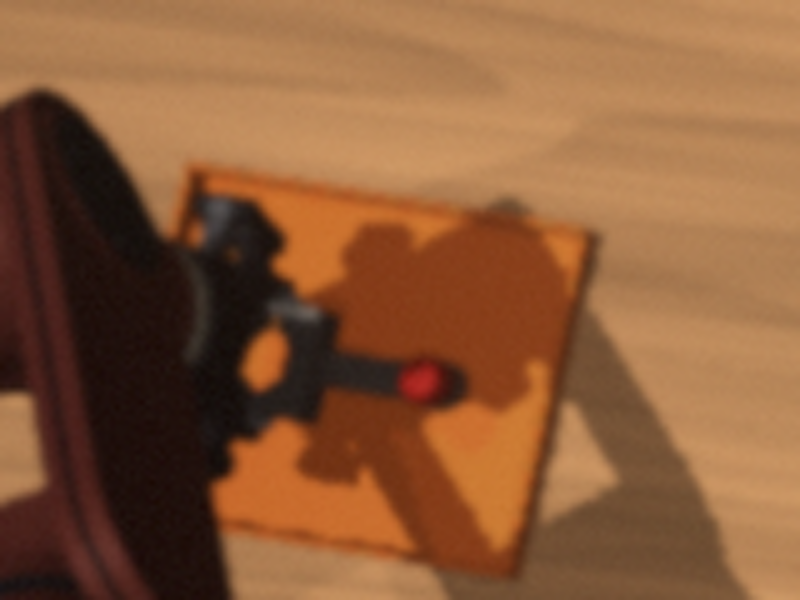

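servo_tool(series=[0,-5,-15,0,0,0,45,0,0,-15,0,0,0,45,0,0,-10,0,0,0,45,0,0,-4,0,0,0,45,0,0,-2,0,0,0,45,0,0,0,0,0,0,45,0,0,0,0,0,0,45])

```text
clock: 17.65
tool_pos: [385.7, 362.5, 14.1]
orientation: [0.658, 1.57, 0.636]
force: [0.1, -0.4, -3.4]
opening: 52.8
```

servo_tool(series=[0,0,-1.5,0,0,0,45,0,0,-1.5,0,0,0,45,0,0,0,0,0,0,45])

```text
clock: 17.95
tool_pos: [385.2, 362.2, 10.5]
orientation: [-2.327, 1.571, -2.349]
force: [0.2, -0.0, -3.8]
opening: 53.0
```

servo_tool(series=[0,0,-1,0,0,0,45,0,0,0,0,0,0,45])

```text
clock: 18.15
tool_pos: [385.2, 362.1, 9.5]
orientation: [-2.4, 1.571, -2.422]
force: [-0.1, 0.2, -4.4]
opening: 53.2
```

servo_tool(series=[0,0,-2,0,0,0,45,0,0,-2,0,0,0,45,0,0,-2,0,0,0,45,0,0,0,0,0,0,45])

```text
clock: 18.55
tool_pos: [384.9, 361.9, 3.1]
orientation: [-2.517, 1.57, -2.539]
force: [-0.4, -0.5, -3.0]
opening: 53.2
```

servo_tool(series=[0,0,-1,0,0,0,45,0,0,0,0,0,0,45])

```text
clock: 18.75
tool_pos: [385.2, 362.2, 2.5]
orientation: [-2.361, 1.571, -2.382]
force: [-0.4, -0.8, -3.4]
opening: 52.9
```

servo_tool(series=[0,0,-1,0,0,0,45,0,0,0,0,0,0,45])

```text
clock: 18.95
tool_pos: [385.4, 362.3, 1.9]
orientation: [0.605, 1.571, 0.583]
force: [-0.3, -0.0, -1.0]
opening: 53.3
```

servo_tool(series=[0,0,-0.5,0,0,0,45,0,0,0,0,0,0,45,0,0,0.5,0,0,0,66,0,0,0,0,0,0,66,0,0,0,0,0,0,72,0,0,0,0,0,0,72,0,0,10,0,0,0,72,0,0,20,0,0,0,72,0,0,40,0,0,0,72,0,0,40,0,0,0,80,0,0,10,0,0,0,85])

```text
clock: 20.05
tool_pos: [388.0, 364.2, 127.5]
orientation: [0.629, 1.562, 0.607]
force: [0.2, 0.7, 0.1]
opening: 84.8
```

```bash
python3 look.py 15 scene,280,100,120,90 top,40,200,160,120
```

```text
t 20.05 tcp [388.05 364.21 127.54] jaw -1.23 tilt [0.42 0.29] F [0.2 0.7 0.1] M [-0.04 -0.08 -0.03] op 84.8 q [0.61 0.09 1.87 0.   1.17 0.63]
```

View pics/scene15.png

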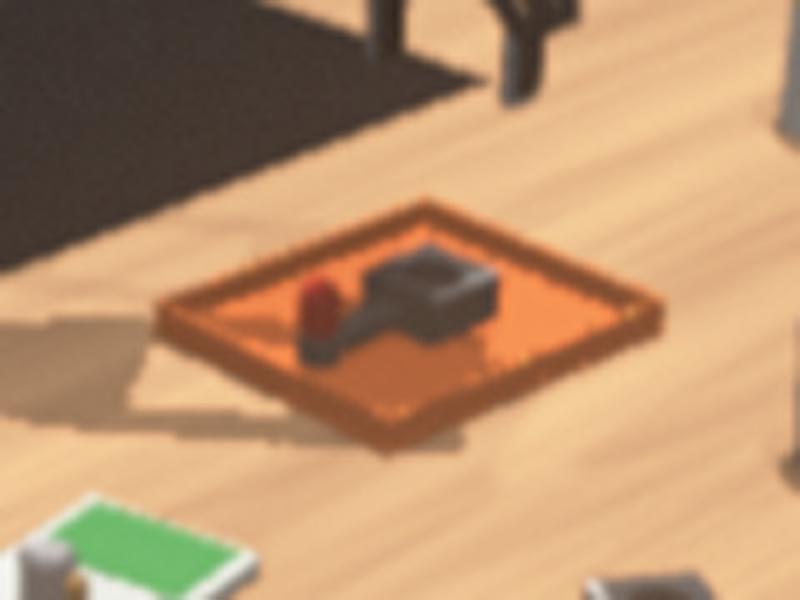

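View pics/top15.png

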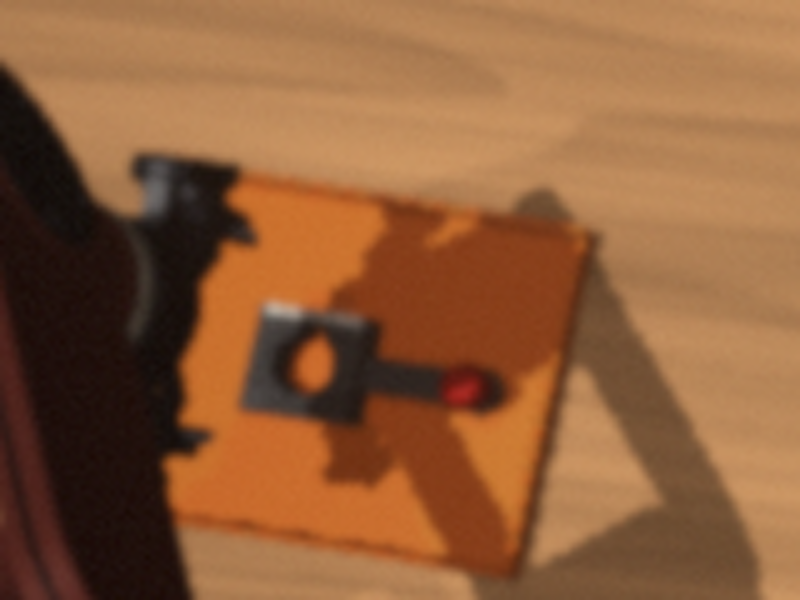

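```bash
python3 - <<'E'
from h import *
t=np.load('pics/top15.npy')
x,y,th=385.4,360,np.radians(-91.1)
im,X,Y=rect('top',t,x,y,th,32); g=im[:,:,0].astype(float)
cv2.imwrite('pics/ra15.png',im[:,:,::-1])
for ys in((12,17),(17,22),(-17,-12),(-22,-17)): print('x',ys,prof_edge(g[(Y>ys[0])&(Y<ys[1])].mean(0),X,140))
for xs in((-20,-14),(14,20)): print('y',xs,prof_edge(g[:,(X>xs[0])&(X<xs[1])].mean(1),Y,140))
# nadir in local
d=np.array([321-x,-88-y]);print(d@[np.cos(th),np.sin(th)],d@[-np.sin(th),np.cos(th)])
E
```

```text
x (12, 17) [-53.55, -24.76]
x (17, 22) [-54.53, -24.13]
x (-17, -12) [-55.87, -25.19, 80.66, 92.27, 95.82]
x (-22, -17) [-53.48, -25.04, 77.99]
y (-20, -14) [20.19, -28.84]
y (14, 20) [39.97, -30.21]
449.1537543210366 -55.78767766557296
```

View pics/ra15.png

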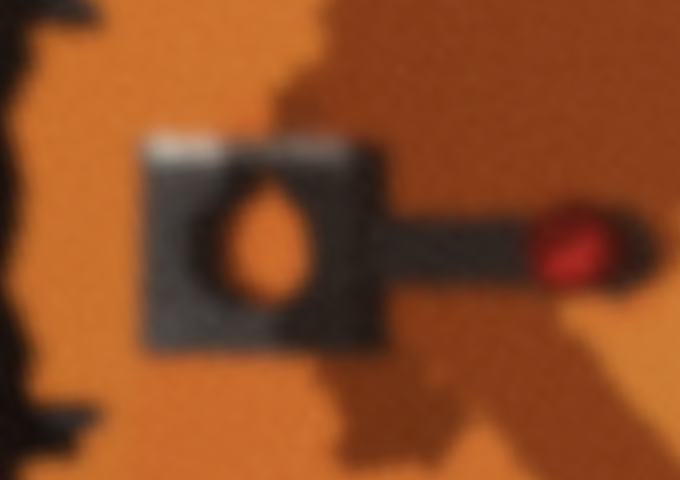

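servo_tool(series=[18.5,-11.5,0,0,0,-7.69,85,18.5,-11.5,0,0,0,-7.69,85,18.5,-11.5,0,0,0,-7.69,85,18.5,-11.5,0,0,0,-7.69,85,18.5,-11.5,0,0,0,-7.69,85,18.5,-11.5,0,0,0,-7.69,85,18.5,-11.5,0,0,0,-7.69,85,18.5,-11.5,0,0,0,-7.69,85])

```text
clock: 20.95
tool_pos: [532.5, 269.1, 119.1]
orientation: [-1.708, 1.567, -2.809]
force: [0.1, 0.9, 0.2]
opening: 85.0
```

servo_tool(series=[18.5,-11.5,0,0,0,-7.69,85,18.5,-11.5,0,0,0,-7.69,85,18.5,-11.5,0,0,0,-7.69,85,18.5,-11.5,0,0,0,-7.69,85,18.5,-11.5,0,0,0,-7.69,85,18.5,-11.5,0,0,0,-7.69,85,18.5,-11.5,0,0,0,-7.69,85,18.5,-11.5,0,0,0,-7.69,85,0,0,-30,0,0,0,85,0,0,0,0,0,0,85,0,0,0,0,0,0,85,0,0,0,0,0,0,85])

```text
clock: 22.15
tool_pos: [680.9, 178.6, 91.7]
orientation: [-0.957, 1.57, -3.125]
force: [-0.2, 1.3, 0.8]
opening: 85.1
```

```bash
python3 look.py 16 scene,320,130,120,90
```

```text
t 22.15 tcp [680.88 178.57  91.65] jaw -124.23 tilt [-0.03 -0.  ] F [-0.2  1.3  0.8] M [ 0.03 -0.03 -0.01] op 85.1 q [0.14 0.52 1.41 0.   1.21 2.31]
```

View pics/scene16.png

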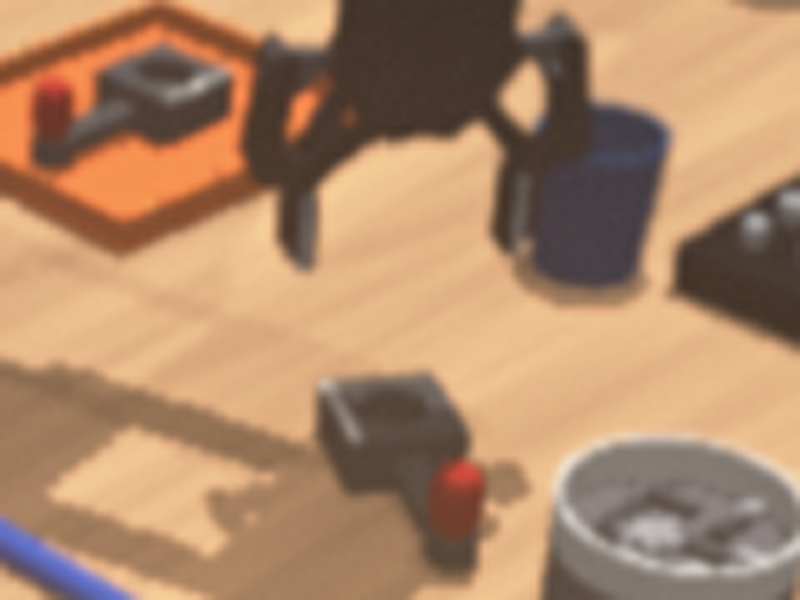

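servo_tool(series=[3.6,1,-20,0,0,0,85,0,0,-30,0,0,0,85,0,0,-20,0,0,0,85,0,0,-10,0,0,0,85,0,0,-6,0,0,0,85,0,0,0,0,0,0,85,0,0,0,0,0,0,85,0,0,0,0,0,0,85])

```text
clock: 23.0
tool_pos: [686.0, 179.4, 7.3]
orientation: [2.319, 1.568, 0.15]
force: [0.7, -0.6, 0.8]
opening: 85.1
```

```bash
python3 look.py 17 scene,345,165,80,60
```

```text
t 23.0 tcp [685.98 179.39   7.27] jaw -124.27 tilt [0.14 0.02] F [ 0.7 -0.6  0.8] M [0.03 0.01 0.  ] op 85.1 q [0.14 0.63 1.42 0.   1.08 2.31]
```

View pics/scene17.png

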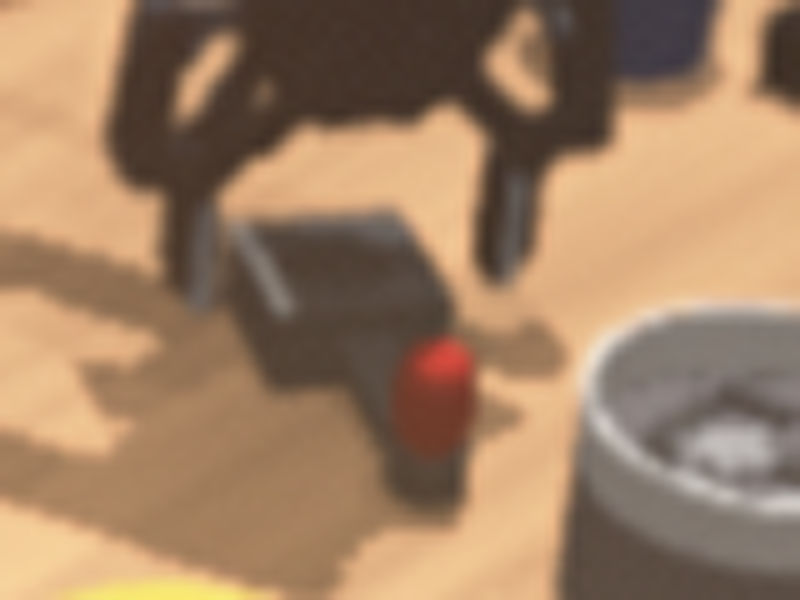

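servo_tool(series=[-0.7,0,-5,0,0,0,85,0,0,-4,0,0,0,85,0,0,0,0,0,0,85,0,0,0,0,0,0,70])

```text
clock: 23.45
tool_pos: [683.8, 179.1, -3.9]
orientation: [-0.799, 1.57, -2.968]
force: [0.1, 0.2, 0.3]
opening: 72.7
```

servo_tool(series=[0,0,0,0,0,0,45,0,0,0,0,0,0,45,0,0,0,0,0,0,45,0,0,0,0,0,0,45,0,0,0,0,0,0,45,0,0,0,0,0,0,45])

```text
clock: 24.05
tool_pos: [684.6, 179.3, -3.0]
orientation: [2.312, 1.57, 0.143]
force: [0.3, 0.5, 1.9]
opening: 52.9
```

```bash
python3 look.py 18 scene,345,165,80,60
```

```text
t 24.05 tcp [684.58 179.25  -2.97] jaw -124.27 tilt [0.05 0.01] F [0.3 0.5 1.9] M [ 0.01 -0.06  0.06] op 52.9 q [ 0.14  0.65  1.43 -0.    1.07  2.31]
```

View pics/scene18.png

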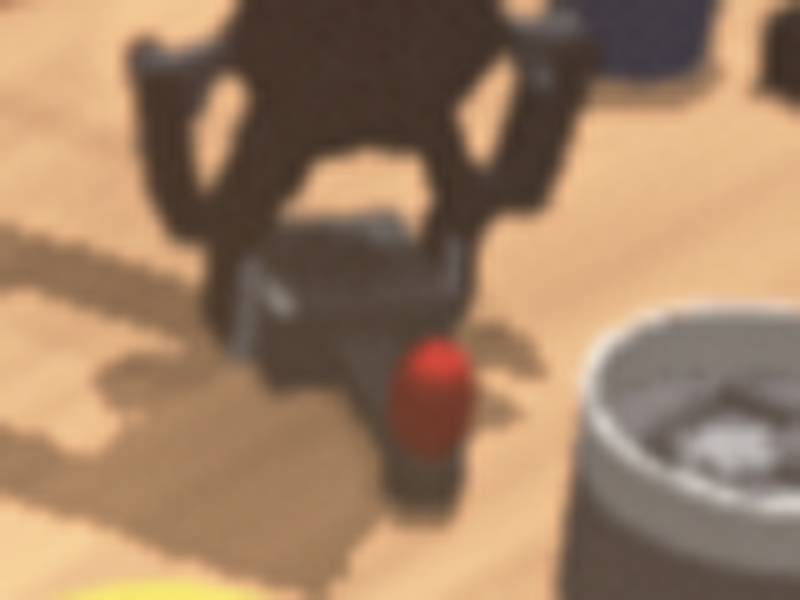

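servo_tool(series=[0,0,10,0,0,0,45,0,0,30,0,0,0,45,0,0,40,0,0,0,45,0,0,25,0,0,0,45,-12.8,-11.8,0,0,0,8.44,45,-12.8,-11.8,0,0,0,8.44,45,-12.8,-11.8,0,0,0,8.44,45,-12.8,-11.8,0,0,0,8.44,45,-12.8,-11.8,0,0,0,8.44,45,-12.8,-11.8,0,0,0,8.44,45,-12.8,-11.8,0,0,0,8.44,45,-12.8,-11.8,0,0,0,8.44,45])

```text
clock: 25.3
tool_pos: [579.9, 84.3, 100.9]
orientation: [-2.105, 1.568, -3.089]
force: [1.0, 0.2, -3.2]
opening: 53.1
```

servo_tool(series=[-12.8,-11.8,0,0,0,8.44,45,-12.8,-11.8,0,0,0,8.44,45,-12.8,-11.8,0,0,0,8.44,45,-12.8,-11.8,0,0,0,8.44,45,-12.8,-11.8,0,0,0,8.44,45,-12.8,-11.8,0,0,0,8.44,45,-12.8,-11.8,0,0,0,8.44,45,-12.8,-11.8,0,0,0,8.44,45,0,0,-20,0,0,0,45,0,0,-20,0,0,0,45,0,0,0,0,0,0,45,0,0,0,0,0,0,45])

```text
clock: 26.5
tool_pos: [478.4, -9.4, 61.3]
orientation: [2.773, 1.569, 2.96]
force: [0.2, -0.5, -3.7]
opening: 53.2
```

servo_tool(series=[0,0,0,0,0,0,45,0,0,0,0,0,0,45])

```text
clock: 26.7
tool_pos: [480.2, -9.7, 62.7]
orientation: [-0.372, 1.569, -0.184]
force: [0.5, 0.3, -3.4]
opening: 52.8
```

```bash
python3 look.py 19 scene,260,130,80,60 top,180,200,140,105
```

```text
t 26.7 tcp [480.21  -9.66  62.69] jaw 10.78 tilt [ 0.1  -0.02] F [ 0.5  0.3 -3.4] M [-0.02 -0.03  0.01] op 52.8 q [-0.18  0.07  2.04  0.    1.03 -0.37]
```

View pics/scene19.png

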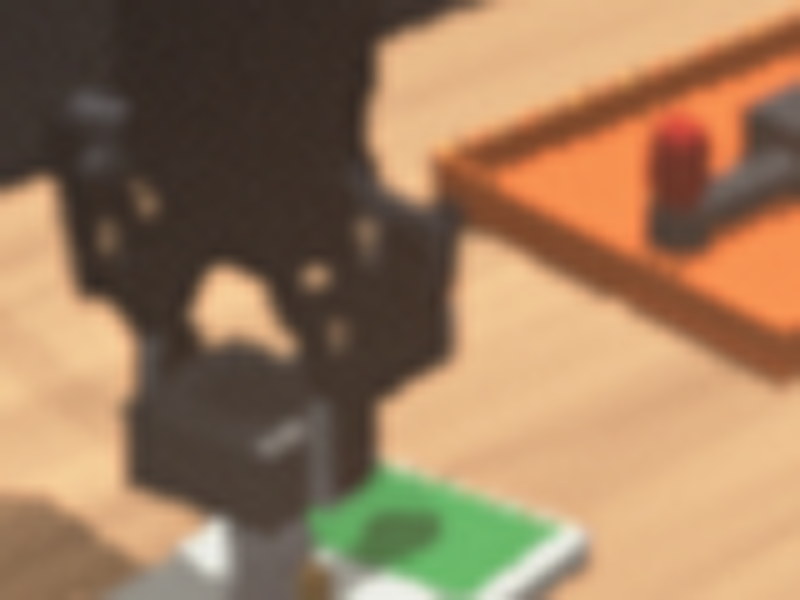

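View pics/top19.png

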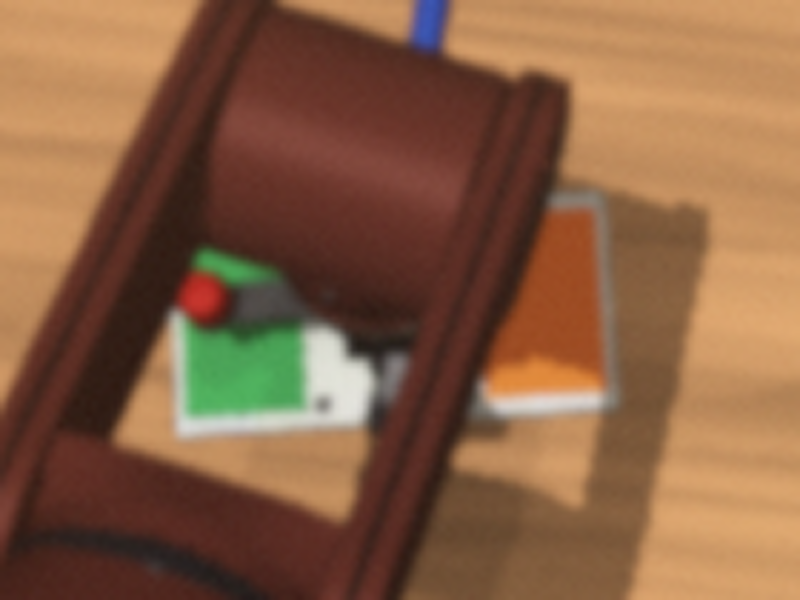

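servo_tool(series=[0,0,-7,0,0,0,45,0,0,-6.2,0,0,0,45,0,0,0,0,0,0,45,0,0,0,0,0,0,45,0,0,0,0,0,0,45])

```text
clock: 27.3
tool_pos: [479.4, -9.6, 48.4]
orientation: [3.092, 1.571, -3.003]
force: [-0.2, 0.1, -3.8]
opening: 52.9
```

```bash
python3 avg.py 20; python3 - <<'E'
from ov import *
o=[]
for t in('7','20'):
    im=np.load(f'pics/scene{t}.npy')[158:200,258:300,::-1]
    im=cv2.resize(im,None,fx=9.5,fy=9.5,interpolation=cv2.INTER_LANCZOS4).astype(float)
    o.append(np.clip(255*(im/170)**.6,0,255).astype(np.uint8))
cv2.imwrite('pics/z20.png',cv2.hconcat(o))
t=np.load('pics/top20.npy')
im,X,Y=rect('top',t,477.6,-3.6,np.radians(10.8),99,(-60,60),(30,130),5)
cv2.imwrite('pics/rk20.png',im[:,:,::-1])
E
```

```text
27.7 [ 4.7949e+02 -9.6400e+00  4.8550e+01 -1.2000e-01 -1.1000e-01 -3.7300e+00] [0.05 0.01 0.04 0.28 0.61 0.59]
[[479.5, -9.7, 48.5], [479.5, -9.6, 48.6], [479.5, -9.7, 48.6], [479.6, -9.6, 48.6], [479.5, -9.6, 48.5], [479.5, -9.7, 48.6], [479.5, -9.6, 48.5], [479.4, -9.6, 48.5]]
```

View pics/z20.png

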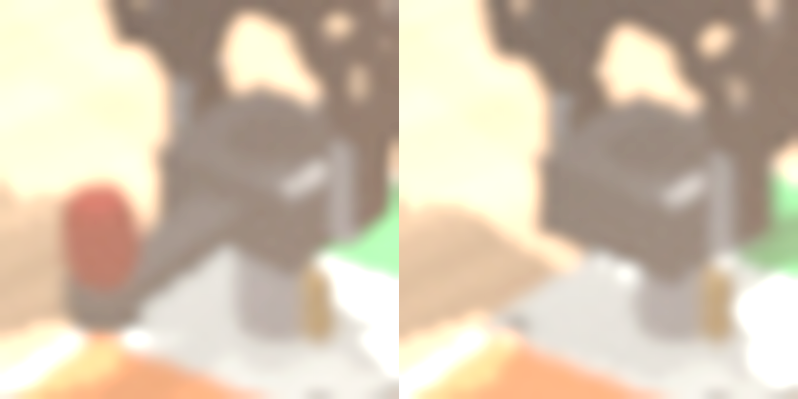

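View pics/rk20.png

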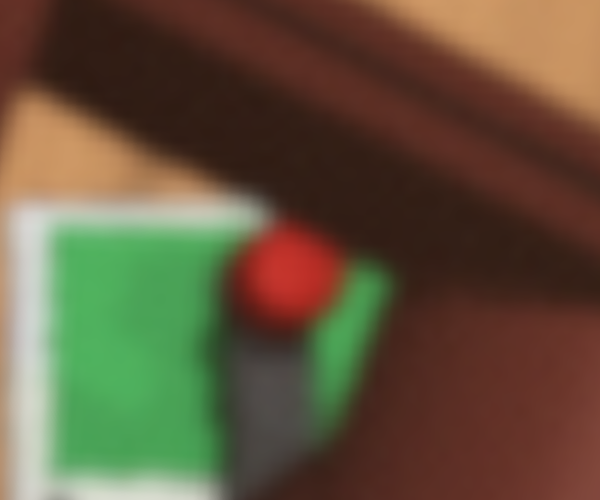

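servo_tool(series=[-0.5,7.6,0,0,0,0,45,0,0,0,0,0,0,45,0,0,0,0,0,0,45])

```text
clock: 28.0
tool_pos: [478.8, -1.7, 48.4]
orientation: [2.989, 1.571, -3.106]
force: [-0.7, 0.3, -3.9]
opening: 52.8
```

```bash
python3 avg.py 21; python3 - <<'E'
from ov import *
o=[]
for t in('7','21'):
    im=np.load(f'pics/scene{t}.npy')[158:200,258:300,::-1]
    im=cv2.resize(im,None,fx=9.5,fy=9.5,interpolation=cv2.INTER_LANCZOS4).astype(float)
    o.append(np.clip(255*(im/170)**.6,0,255).astype(np.uint8))
cv2.imwrite('pics/z21.png',cv2.hconcat(o))
t=np.load('pics/top21.npy')
im,X,Y=rect('top',t,477.6,-3.6,np.radians(10.8),99,(-60,60),(30,130),5)
cv2.imwrite('pics/rk21.png',im[:,:,::-1])
E
```

```text
28.4 [ 4.7886e+02 -2.0000e+00  4.8400e+01 -1.0000e-02 -2.3000e-01 -3.5000e+00] [0.02 0.09 0.01 0.38 0.44 0.37]
[[478.8, -1.8, 48.4], [478.8, -1.9, 48.4], [478.9, -2.0, 48.4], [478.9, -2.0, 48.4], [478.8, -2.0, 48.4], [478.9, -2.1, 48.4], [478.9, -2.1, 48.4], [478.9, -2.1, 48.4]]
```

View pics/z21.png

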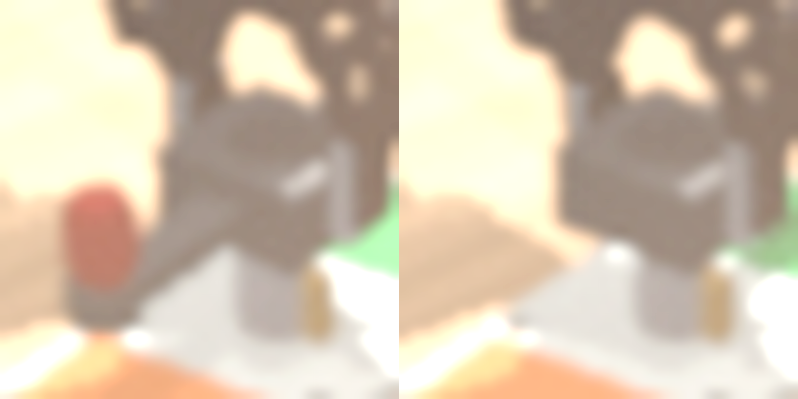

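View pics/rk21.png

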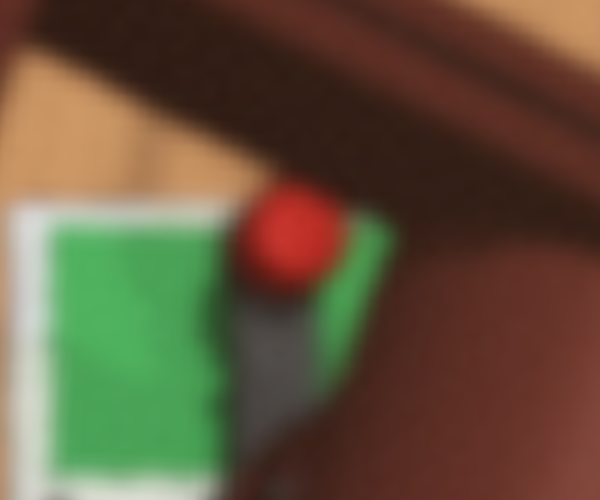

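servo_tool(series=[0,0.6,0,0,0,0,45,0,0,-2,0,0,0,45,0,0,-2,0,0,0,45,0,0,-1,0,0,0,45,0,0,-1,0,0,0,45,0,0,0,0,0,0,45])

```text
clock: 29.0
tool_pos: [478.6, -1.4, 42.2]
orientation: [2.69, 1.57, 2.878]
force: [0.0, -0.4, -3.6]
opening: 53.0
```

servo_tool(series=[0,0,-1,0,0,0,45,0,0,-1,0,0,0,45,0,0,0,0,0,0,45])

```text
clock: 29.3
tool_pos: [478.7, -1.4, 40.3]
orientation: [2.791, 1.571, 2.979]
force: [0.9, 0.4, -3.6]
opening: 53.1
```

servo_tool(series=[0,0,-1,0,0,0,45,0,0,-1,0,0,0,45,0,0,0,0,0,0,45])

```text
clock: 29.6
tool_pos: [478.7, -1.4, 38.3]
orientation: [2.744, 1.571, 2.932]
force: [-0.0, -1.0, -3.0]
opening: 53.3
```

servo_tool(series=[0,0,-1,0,0,0,45,0,0,-1,0,0,0,45,0,0,0,0,0,0,45])

```text
clock: 29.9
tool_pos: [478.7, -1.4, 36.2]
orientation: [2.754, 1.57, 2.942]
force: [0.6, -0.2, -2.7]
opening: 53.0
```

servo_tool(series=[0,0,-1,0,0,0,45,0,0,-1,0,0,0,45,0,0,0,0,0,0,45])

```text
clock: 30.2
tool_pos: [478.7, -1.4, 34.2]
orientation: [2.861, 1.571, 3.049]
force: [0.6, 0.0, -3.7]
opening: 53.1
```

servo_tool(series=[0,0,-1,0,0,0,45,0,0,-1,0,0,0,45,0,0,0,0,0,0,45])

```text
clock: 30.5
tool_pos: [478.7, -1.4, 32.2]
orientation: [2.73, 1.57, 2.918]
force: [-0.7, 0.7, -3.6]
opening: 52.6
```

servo_tool(series=[0,0,-1,0,0,0,45,0,0,-1,0,0,0,45,0,0,0,0,0,0,45])

```text
clock: 30.8
tool_pos: [478.7, -1.4, 30.2]
orientation: [2.819, 1.57, 3.007]
force: [0.1, 0.2, -3.8]
opening: 52.9
```

```bash
python3 look.py 22 scene,250,150,60,45
```

```text
t 30.8 tcp [478.7   -1.4   30.22] jaw 10.77 tilt [-0.02  0.  ] F [ 0.1  0.2 -3.8] M [ 0.01  0.02 -0.04] op 52.9 q [-0.17  0.13  2.05 -0.    0.96 -0.36]
```

View pics/scene22.png

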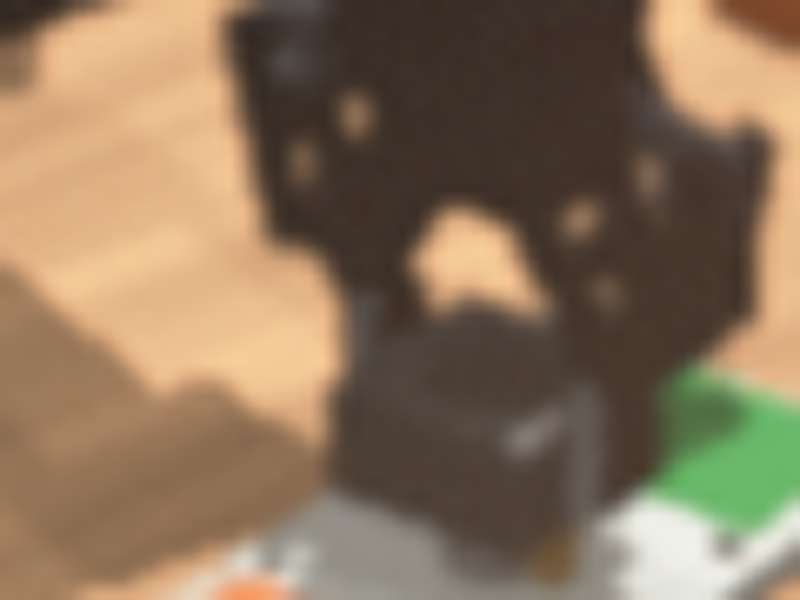

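servo_tool(series=[0,0,-1,0,0,0,45,0,0,-1,0,0,0,45,0,0,-1,0,0,0,45,0,0,0,0,0,0,45])

```text
clock: 31.25
tool_pos: [478.7, -1.4, 27.2]
orientation: [2.831, 1.57, 3.019]
force: [0.1, -0.0, -3.6]
opening: 53.1
```

servo_tool(series=[0,0,-2,0,0,0,45,0,0,-2,0,0,0,45,0,0,-2,0,0,0,45,0,0,-2,0,0,0,45,0,0,0,0,0,0,45])

```text
clock: 31.75
tool_pos: [478.5, -1.4, 19.0]
orientation: [2.791, 1.57, 2.979]
force: [-0.7, 0.2, -3.4]
opening: 53.5
```

servo_tool(series=[0,0,-2,0,0,0,45,0,0,-2,0,0,0,45,0,0,-2,0,0,0,45,0,0,-1,0,0,0,45,0,0,0,0,0,0,45])

```text
clock: 32.25
tool_pos: [478.7, -1.4, 12.2]
orientation: [2.753, 1.57, 2.941]
force: [0.5, 0.6, -4.0]
opening: 52.9
```

servo_tool(series=[0,0,-1,0,0,0,45,0,0,-1,0,0,0,45,0,0,0,0,0,0,45])

```text
clock: 32.55
tool_pos: [478.8, -1.4, 10.3]
orientation: [2.833, 1.571, 3.02]
force: [-0.1, 0.2, -3.6]
opening: 53.0
```

servo_tool(series=[0,0,-0.7,0,0,0,45,0,0,0,0,0,0,45])

```text
clock: 32.75
tool_pos: [478.8, -1.4, 9.7]
orientation: [2.756, 1.571, 2.944]
force: [-0.6, 0.3, -3.9]
opening: 53.6
```

servo_tool(series=[0,0,-0.7,0,0,0,45,0,0,0,0,0,0,45])

```text
clock: 32.95
tool_pos: [478.9, -1.4, 9.0]
orientation: [-0.267, 1.571, -0.079]
force: [-0.6, 0.4, -3.4]
opening: 53.3
```

servo_tool(series=[0,0,-0.6,0,0,0,45,0,0,0,0,0,0,45])

```text
clock: 33.15
tool_pos: [478.9, -1.4, 9.0]
orientation: [2.981, 1.571, -3.114]
force: [-3.7, 0.0, 4.7]
opening: 53.0
```

servo_tool(series=[0,0,-0.4,0,0,0,45,0,0,0,0,0,0,45,0,0,0.8,0,0,0,45,0,0,0,0,0,0,66,0,0,0,0,0,0,66,0,0,0,0,0,0,66,0,0,0,0,0,0,66])

```text
clock: 33.85
tool_pos: [479.0, -1.5, 8.9]
orientation: [-0.356, 1.57, -0.168]
force: [-0.1, -0.0, 0.1]
opening: 66.1
```

```bash
python3 look.py 23 scene,245,155,80,60 top,180,200,140,105
```

```text
t 33.85 tcp [479.05  -1.45   8.86] jaw 10.77 tilt [ 0.02 -0.  ] F [-0.1 -0.   0.1] M [-0.01 -0.02  0.03] op 66.1 q [-0.17  0.17  2.05  0.    0.92 -0.36]
```

View pics/scene23.png

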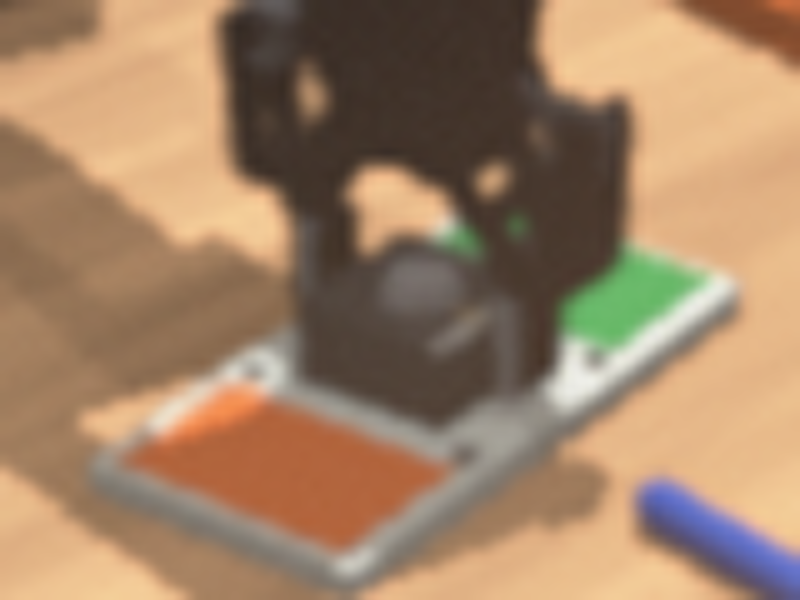

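View pics/top23.png

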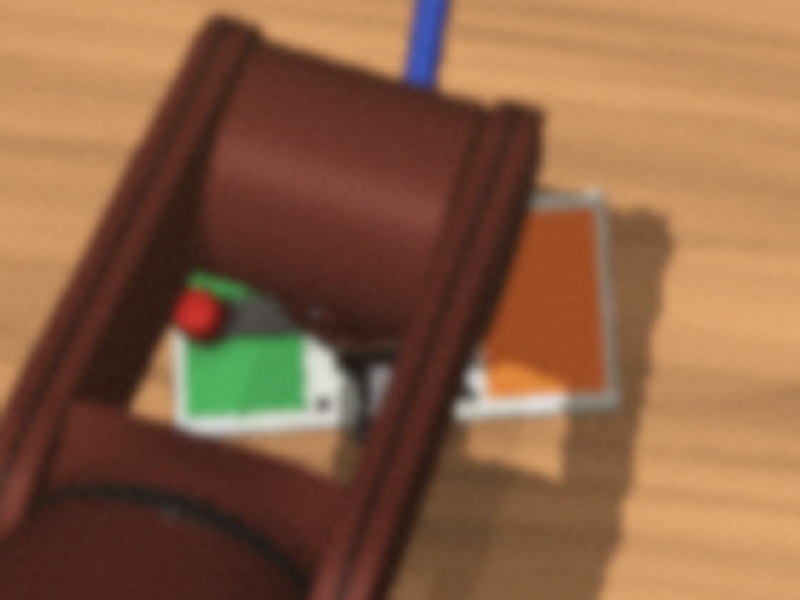

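servo_tool(series=[0,0,0,0,0,0,45,0,0,0,0,0,0,45,0,0,0,0,0,0,45,0,0,0,0,0,0,45,0,0,3,0,0,0,45,0,0,7,0,0,0,45,0,0,10,0,0,0,45,0,0,15,0,0,0,45,0,0,20,0,0,0,45,0,0,20,0,0,0,45,0,0,0,0,0,0,45])

```text
clock: 35.05
tool_pos: [481.2, -1.9, 87.2]
orientation: [-0.394, 1.565, -0.206]
force: [1.4, 0.2, -3.2]
opening: 52.9
```

servo_tool(series=[-5.2,-37.2,0,0,0,0,45,-5.2,-37.2,0,0,0,0,45,-5.2,-37.2,0,0,0,0,45,-5.2,-37.2,0,0,0,0,45,-5.2,-37.2,0,0,0,0,45,-5.2,-37.2,0,0,0,0,45,-5.2,-37.2,0,0,0,0,45,-5.2,-37.2,0,0,0,0,45,-5.2,-37.2,0,0,0,0,45,-5.2,-37.2,0,0,0,0,45,0,0,-20,0,0,0,45,0,0,0,0,0,0,45])

```text
clock: 36.25
tool_pos: [424.4, -372.3, 60.3]
orientation: [2.1, 1.564, 2.286]
force: [-0.6, 1.2, -3.6]
opening: 53.0
```

```bash
python3 look.py 24 scene,110,160,140,105 top,310,230,140,105
```

```text
t 36.25 tcp [ 424.38 -372.31   60.3 ] jaw 10.65 tilt [-0.24  0.28] F [-0.6  1.2 -3.6] M [0.09 0.01 0.06] op 53.0 q [-0.86  0.27  1.81 -0.    1.07 -1.05]
```

View pics/scene24.png

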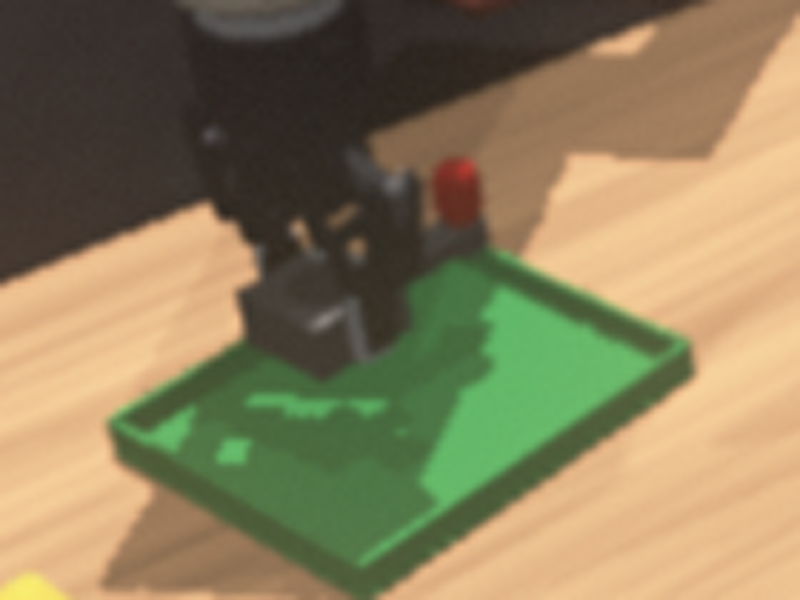

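View pics/top24.png

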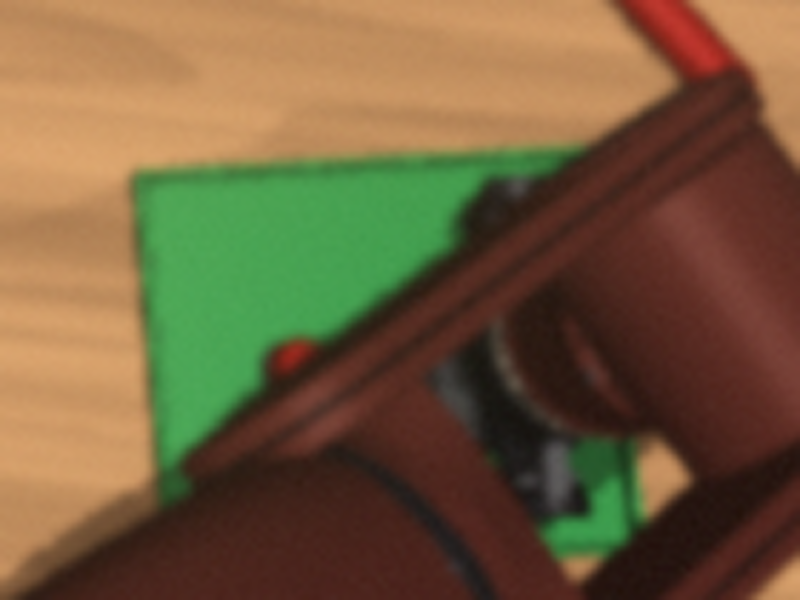

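servo_tool(series=[0,0,-15,0,0,0,45,0,0,-15,0,0,0,45,0,0,-10,0,0,0,45,0,0,-6,0,0,0,45,0,0,-4,0,0,0,45,0,0,0,0,0,0,45,0,0,0,0,0,0,45,0,0,0,0,0,0,45])

```text
clock: 37.15
tool_pos: [427.2, -373.9, 14.4]
orientation: [-1.049, 1.57, -0.861]
force: [1.0, 0.3, -3.7]
opening: 53.0
```

servo_tool(series=[0,0,-3,0,0,0,45,0,0,-3,0,0,0,45,0,0,-3,0,0,0,45,0,0,-1,0,0,0,45,0,0,0,0,0,0,45])

```text
clock: 37.65
tool_pos: [426.6, -373.2, 3.4]
orientation: [2.155, 1.57, 2.343]
force: [-0.4, 0.9, -3.4]
opening: 53.3
```

servo_tool(series=[0,0,-1,0,0,0,45,0,0,-1,0,0,0,45,0,0,0,0,0,0,45])

```text
clock: 37.95
tool_pos: [426.8, -373.4, 1.7]
orientation: [2.107, 1.571, 2.295]
force: [-1.0, -0.2, -3.7]
opening: 53.0
```

servo_tool(series=[0,0,-0.7,0,0,0,45,0,0,0,0,0,0,45])

```text
clock: 38.15
tool_pos: [426.9, -373.5, 1.2]
orientation: [-1.21, 1.571, -1.022]
force: [-0.4, -0.2, -4.3]
opening: 53.2
```

servo_tool(series=[0,0,-0.7,0,0,0,45,0,0,0,0,0,0,45])

```text
clock: 38.35
tool_pos: [426.9, -373.5, 1.1]
orientation: [2.722, 1.571, 2.91]
force: [-2.4, 3.0, 5.0]
opening: 53.0
```

Contact came at the expected height. Releasing and retreating upwards.

servo_tool(series=[0,0,0.5,0,0,0,45,0,0,0,0,0,0,60,0,0,0,0,0,0,66,0,0,0,0,0,0,72,0,0,0,0,0,0,72,0,0,10,0,0,0,72,0,0,20,0,0,0,72,0,0,40,0,0,0,72,0,0,50,0,0,0,72,0,0,50,0,0,0,72,0,0,50,0,0,0,72,0,0,0,0,0,0,72])

```text
clock: 39.55
tool_pos: [430.1, -377.0, 231.3]
orientation: [-1.045, 1.555, -0.857]
force: [0.9, -0.8, 1.3]
opening: 72.2
```

servo_tool(series=[20,40,0,0,0,0,72,20,40,0,0,0,0,72,20,40,0,0,0,0,72,20,40,0,0,0,0,72,10,40,0,0,0,0,72,0,0,0,0,0,0,72,0,0,0,0,0,0,72])

```text
clock: 40.25
tool_pos: [517.0, -172.6, 221.1]
orientation: [-1.539, 1.57, -1.348]
force: [0.2, -0.7, 0.7]
opening: 71.8
```

```bash
python3 look.py 25 scene top
```

```text
t 40.25 tcp [ 516.99 -172.57  221.11] jaw 10.91 tilt [ 0.01 -0.03] F [ 0.2 -0.7  0.7] M [ 0.   -0.05 -0.01] op 71.8 q [-0.47  0.04  1.75 -0.    1.36 -0.66]
```

View pics/scene25.png

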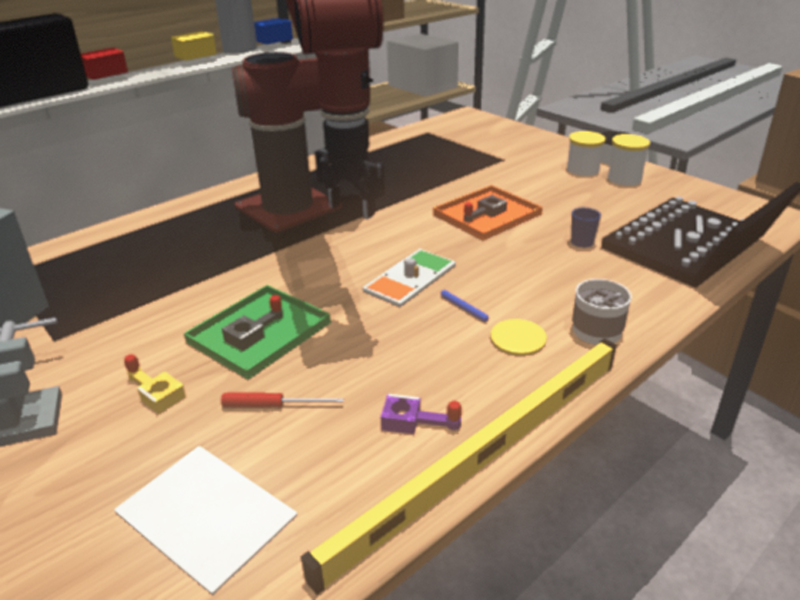

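View pics/top25.png

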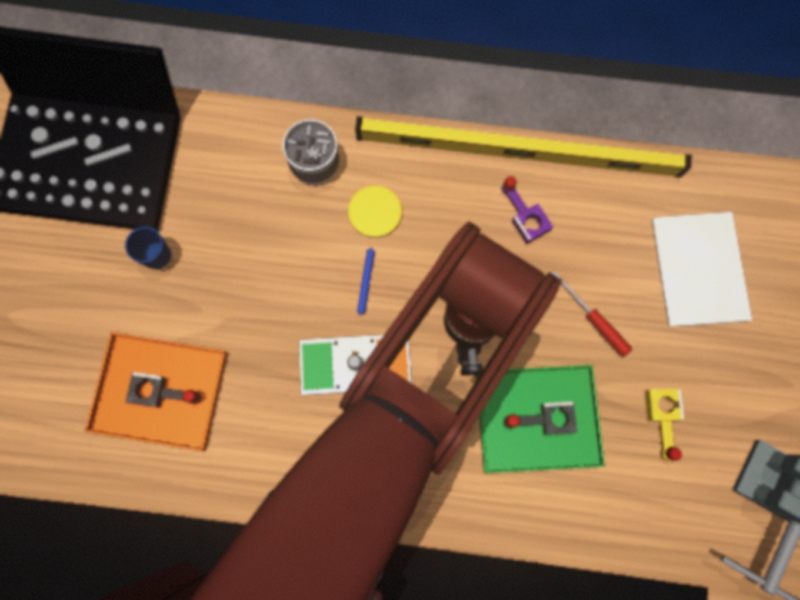

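Both pictures show the cranks flat and knob up. Crank A is in the orange tray at about (165,392) in the top view, and crank B is in the green tray at about (545,420). The marker, lid, tin, screwdriver and look-alikes are where they were, and the gripper is free.

```bash
python3 -c "
from plant import manip
print(manip.job_done(), manip.get_state()['clock'])"
```

```text
the job is handed in; nothing more can be done
the job is handed in; nothing more can be done
```

The job is handed in. Both cranks were gauged, and each now lies flat, knob up and released, in the tray of its colour. At my last look the clock read 40.3 s of the 67 s allowed.

- **Crank A (white edge left of the arm):** it went onto the keyed shaft without resistance. Contact came at the height expected for the hub resting on the plate, and it stayed put when I released it. Its arm lay over orange, so I set it in the orange tray before touching B.
- **Crank B (white edge right of the arm):** it was tested the same way and also went home at the expected height. Its arm lay over green, so I set it in the green tray.

**Last checks:** the final pictures from both cameras show the trays as described and the other things where they were, by eye. The gripper was clear above the bench, and the end-of-move wrist forces I read stayed under about 13 N.

**What disagreed:** the camera positions and the robot's own pose differed by a few millimetres, and each crank sat 3 to 5 mm off-centre along its arm in the grip. I corrected this from the pictures above the gauge (about 4 mm for A and 8 mm for B). On seating there was a small sideways force of up to about 6.5 N from the shaft.

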